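# Gauge the fill of the sieve shaker's catch drawer

## Robot

A 7-joint arm with a two-finger parallel gripper is mounted at the origin on the work surface. World frame = base frame: x ahead of the robot, y to its left, z up, the work surface at z = 0. Lengths are in m, angles in rad, forces in N, time in s.
With the tool pointing down it reaches from about 0.35 to 0.9 m from the base axis. Payload 8.1 kg.
Tool frame: the origin (TCP) lies between the finger pads; the fingertips stand 11 mm ahead of it and the grasp point (between the pads) lies 8 mm behind it; y points along the fingers, x is the direction in which the jaws open and shut, and the axes are right-handed (so a half turn about y gives the same grasp; the last joint's range is limited). The gripper opens to 85 mm and grips with 20 to 120 N. Pads are 22 mm wide; open, the fingers measure 114 mm over their backs; the gripper's body (76 mm by 85 mm) begins 54 mm behind the grasp point. The pads swing forward as they close: fully open they stand 13 mm farther back than shut.
Start: joints at [-0.103, 0.434, 0.025, 1.573, -0.012, 1.134, -0.075], TCP at [0.625, -0, 0.242] pointing down, gripper open.
Joint ranges: [-2.62, 2.62], [-0.44, 2.09], [-1.27, 1.32], [0.08, 2.57], [-1.32, 4.46], [0.12, 2], [-2.74, 2.74]. Speed limits (rad/s): [2.22, 2.22, 3.01, 3.01, 3.14, 3.14, 3.14].

## Interface

Orientations are given as a rotation vector (axis times angle).
In Python, from rig import status, optics, order gives the robot as it stands.
- The arm moves only by the tool carry_out, never from a script. Its argument "deltas" is text: rows parted by semicolons, each of 7 numbers parted by spaces: the shift along the tool's x, y, z in cm, then the turn, a rotation vector about the tool's x, y, z in rad, then the opening, from -1 (shut) to 1 (fully open). In form: x y z wx wy wz grip; .... A call has 1 to 10 rows; each row is the pose to reach, as a shift and turn from the pose commanded when the call began, along the tool's axes at that moment; what a row does not reach only later rows make up. A row lasts 1/8 s, in which the tool goes at most 62.5 mm and 10.7 degrees, less where a joint would pass 70% of its speed; a pose out of reach is approached as far as the arm can. A call with a gripper value outside its range is refused whole. The fingers move at their own pace and stop on an object; "grip_force" is the grip in N (left out, the last holds). Time passes only in rows, so rows that repeat a pose let the fingers close. It gives the time, the measured TCP pose, the force and the opening at its end, in the units of the state.
- status.observe(): the state, without advancing time (a new reading comes with each control period).
- optics.get_image(name): name is "scene" or "side" or "wrist"; returns a dict with "img" (420x560x3 uint8, red, green, blue), "fx", "fy", "cx", "cy" (pixels), "k1" (the pictures are not rectified: a ray, as slopes to the right and down, at radius r is drawn at 1 + k1 r^2 times it, then the intrinsics apply), "extrinsics" (4x4, takes a point from camera to world coordinates); the wrist camera has in their place "tool_from_camera" (4x4, takes a point from camera to tool coordinates, whose origin is the TCP and whose axes are the tool frame's). Camera axes: x right, y up, looking along -z (the intrinsics and any distortion apply to the point x, -y, -z); pixel columns grow to the right and rows downward; lengths in m; the calibration is good to about 2 mm. A picture is of the moment at which its call begins: read the wrist's pose just before it. There is no depth.
- order.hand_in(): hands the job in, once; it reports no verdict.
The state is a dict: "time": time; "joints": joint angles; "qd": joint speeds; "joint_efforts": joint torques, N m; "position": TCP position; "eef_rot": TCP orientation; "force": force on the tool from outside, world axes, zero at the start; "torque": the same for the moment, N m; "finger_gap": finger opening in m.
Only numpy, scipy, OpenCV 4.12 (cv2) and the standard library are available. Lean on these libraries where they do the work, as an engineer would, in place of code of your own. Each camera call takes 0.05 s, during which the arm holds its last target.

## Task

Push the sieve shaker's catch drawer fully home, past its click, then take the gauge rod from its rest, slide it down the sloping guide tube until its collar stops on the tube's mouth, without forcing it, and draw it right out again. Finish while still holding the rod: keep it still and level with its graduated side up, its tip over the middle of the low reading plate and about 7 cm above the plate, the rod touching nothing but the gripper. Leave the other things on the bench where they are.

Things in the scene. Friction and masses are not known exactly. Their poses are not given: they have to be found in the camera images.
- drawer (a joint): Catch drawer of the sieve shaker: sheet-steel front 178 mm wide, 106 mm high, in the shaker's robot-facing side. Value: how far it is out (m), 0 = fully home against its stop; starts 0.035 to 0.065. It slides with about 2 N of friction and clicks over a sprung ball detent (about 13 N at its peak) in the last 15 mm, which then holds it home.
- drawer_handle (a point): Middle of the drawer's handle: a level black bar 10 mm thick, 100 mm long, its centre 30 mm off the drawer front, 122 mm above the bench, 38 mm below the shaker's top. x axis: the direction in which the drawer is pushed home; y along the bar; z up. Free above, below and in front.
- shaker: Sieve shaker base, a fixed grey housing 240 (x) by 220 (y) by 160 mm high, with a stack of round sieves (156 mm across, about 110 mm high) on its deck, stack centre at x +30, y +20 mm. Origin: centre of its underside; x points from the drawer side to its rear, y to its left.
- tube_mouth (a point): Centre of the guide tube's open mouth, on the plane of its rim, about 158 mm above the bench. Flared mouth: 36 mm outside, about 26 mm inside, narrowing over 16 mm to the 14 mm bore. x axis: down the bore, the direction of insertion (25 degrees below level); y level; z up, square to the bore.
- guide_tube: The guide tube: aluminium, 24 mm across, standing 85 mm out of the shaker's right-hand (-y) side and rising outwards at 25 degrees. Origin and axes are those of tube_mouth. The bore and the hollow housing behind it are free for the whole rod.
- rod_grip (a point): Middle of the gauge rod's grip, on the rod's axis. Along the axis from here: square ribbed handle 16 by 16 mm from -45 to +40 mm; round collar 40 mm across from +40 to +46; round shaft 8 mm thick to the tip at +196, its last 4 mm tapered; square 8 mm stub from -45 to -76. x axis: along the rod to the tip; z axis: its graduated side.
- gauge_rod: The steel gauge rod, 272 mm long, about 0.26 kg, centre of mass about 27 mm ahead of rod_grip; origin and axes are those of rod_grip. At the start it lies level in its rest, axis 58 mm above the bench, graduated side (black ticks near the tip) up.
- rod_collar (a point): Centre of the collar's front face (towards the tip), on the rod's axis, 46 mm ahead of rod_grip.
- rod_tip (a point): The rod's tip, on its axis, 196 mm ahead of rod_grip.
- rod_rest: Fixed rest of the rod: black base 200 by 60 by 10 mm and two aluminium posts, 66 mm high and 28 mm wide, with open-topped slots 12 mm wide, 62 mm behind and 100 mm ahead of rod_grip. The rod lifts straight up. Origin: underside of the base, below rod_grip; x axis along the rod to the tip.
- plate_centre (a point): Centre of the reading plate's upper face, 16 mm above the bench. A fixed grey slab 80 (x) by 120 (y) by 16 mm with a row of black ticks and two raised aluminium edges 6 mm high.
- reading_plate: The reading plate as a body; origin at the centre of its underside.
- jar: Bystander: small sample tin 48 mm across, 36 mm high.
- pan_a: Bystander: open steel sieve pan 176 mm across, 35 mm high.
- beaker: Bystander: clear beaker 70 mm across, 85 mm high.
- sieve_brush: Bystander: sieve brush lying on the bench.
- wash_bottle: Bystander: white bottle 64 mm across, 160 mm high.
- scoop: Bystander: long spoon lying on the bench.
- weight: Bystander: brass weight 40 mm across, 30 mm high.
There are look-alikes about, which are no part of the job. Of the things like the reading_plate, leave any that is blue or turquoise; of the rest the larger one is meant.

How it is judged:
By the outcome, as a careful person would: the job done as asked, in the order asked, and still so for the second after the job is handed in, while the arm keeps its last pose, push and grip.
It also fails if it takes over 67 s, if anything falls off the work surface, if the arm or the gripper's body presses on something with over 40 N, if the wrist force passes 120 N, or if a joint passes its speed limit or range.

## Working session

There is one attempt and no reset: what is moved stays moved. The work goes in short steps, Python scripts to look and compute and a tool call to move; the robot and the scene stay as the last step left them, time stands still between calls to the robot, and variables do not carry over. Pictures are saved under pics/ and viewed, and the job is handed in when it is done.

Besides the shell and the picture viewer there is one more tool, called after "Request:" by a JSON object that holds its "name" and its "arguments". carry_out: Moves the arm, as the interface text tells. Its arguments: {"type":"object","properties":{"deltas":{"type":"string"},"grip_force":{"type":"number"}},"required":["deltas"]}

```bash
ls; mkdir -p pics; cat > h.py <<'E'
import numpy as np, cv2
from scipy.spatial.transform import Rotation as R
from rig import status, optics, order
np.set_printoptions(precision=4, suppress=True)
def grab(name, fn=None):
    s=status.observe(); d=optics.get_image(name)
    if name=="wrist":
        T=np.eye(4); T[:3,:3]=R.from_rotvec(s["eef_rot"]).as_matrix(); T[:3,3]=s["position"]
        d["E"]=T@np.array(d["tool_from_camera"])
    else: d["E"]=np.array(d["extrinsics"])
    if fn: cv2.imwrite("pics/"+fn, cv2.cvtColor(d["img"],cv2.COLOR_RGB2BGR))
    return d
def ray(d,u,v):
    xd=(u-d["cx"])/d["fx"]; yd=(v-d["cy"])/d["fy"]
    x,y=xd,yd
    for _ in range(30):
        f=1+d["k1"]*(x*x+y*y); x,y=xd/f,yd/f
    w=d["E"][:3,:3]@np.array([x,-y,-1.]); return d["E"][:3,3].copy(), w/np.linalg.norm(w)
def onz(d,u,v,z):
    o,w=ray(d,u,v); return o+w*(z-o[2])/w[2]
def proj(d,p):
    c=np.linalg.inv(d["E"])@np.append(p,1); x=c[0]/-c[2]; y=-c[1]/-c[2]
    f=1+d["k1"]*(x*x+y*y); return np.array([d["cx"]+d["fx"]*x*f, d["cy"]+d["fy"]*y*f])
def tri(*rs):
    A=np.zeros((3,3));b=np.zeros(3)
    for o,w in rs:
        P=np.eye(3)-np.outer(w,w);A+=P;b+=P@o
    p=np.linalg.solve(A,b); return p,[np.linalg.norm((np.eye(3)-np.outer(w,w))@(p-o)) for o,w in rs]
E
python3 - <<'E'
from h import *
s=status.observe()
for k,v in s.items(): print(k,np.array(v))
for n in ("scene","side","wrist"):
    d=grab(n,n+"0.png"); print(n,d["fx"],d["cx"],d["cy"],d["k1"]); print(d["E"])
E
```

```text
pics
time 0.0
joints [-0.1026  0.4352  0.025   1.5741 -0.0116  1.134  -0.0751]
qd [ 0.      0.0009  0.001   0.0006  0.0006  0.0006 -0.0003]
joint_efforts [  0.0001 -67.0461   1.0253 -31.6204   0.0155   0.0126  -0.    ]
position [ 0.6245 -0.0001  0.2415]
eef_rot [-1.571   0.0013  0.0012]
force [ 0.558   0.142  -0.1253]
torque [-0.0476 -0.0258  0.0179]
finger_gap 0.08516998310043684
scene 445.0644386280408 274.8918163035136 210.84285162475294 0.022411504602108633
[[ 0.5403 -0.5227  0.6595  1.5824]
 [ 0.8414  0.3467 -0.4146 -0.6687]
 [-0.0119  0.7789  0.6271  1.1025]
 [ 0.      0.      0.      1.    ]]
side 397.88119260492255 284.2697595330063 210.60975556071534 -0.05181554544973919
[[-0.9803  0.1118 -0.1626  0.2874]
 [-0.1973 -0.571   0.7969  1.1602]
 [-0.0038  0.8133  0.5818  0.9781]
 [ 0.      0.      0.      1.    ]]
wrist 292.54870303727955 281.12638730754884 203.4899950896391 0.0019223333942036773
[[ 1.     -0.0001  0.0008  0.6246]
 [-0.0002  0.9543  0.2988  0.0772]
 [-0.0008 -0.2988  0.9543  0.3733]
 [ 0.      0.      0.      1.    ]]
```

View pics/scene0.png

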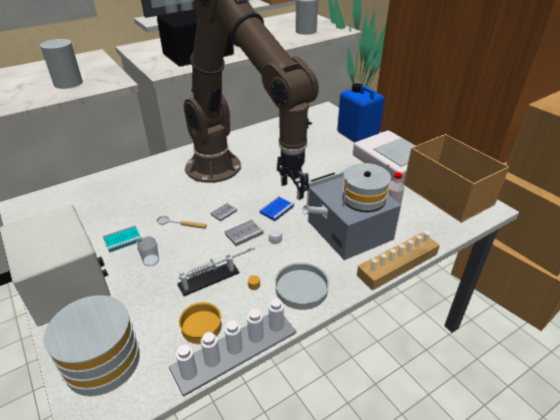

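View pics/side0.png

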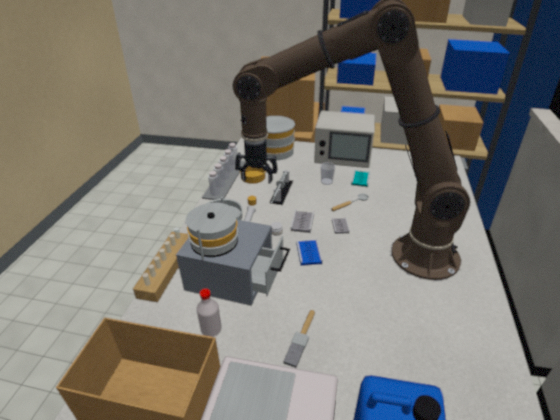

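View pics/wrist0.png

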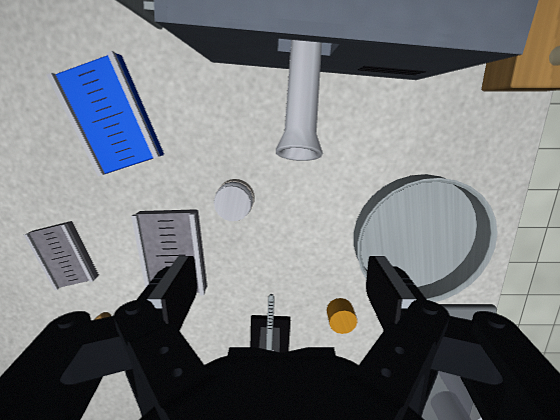

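```bash
python3 - <<'E'
import cv2
a=cv2.imread("pics/scene0.png"); b=cv2.imread("pics/side0.png")
cv2.imwrite("pics/c1.png",cv2.resize(a[150:300,160:360],None,fx=4,fy=4,interpolation=cv2.INTER_CUBIC))
cv2.imwrite("pics/c2.png",cv2.resize(b[150:300,170:370],None,fx=4,fy=4,interpolation=cv2.INTER_CUBIC))
E
```

```text
(no output)
```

View pics/c1.png

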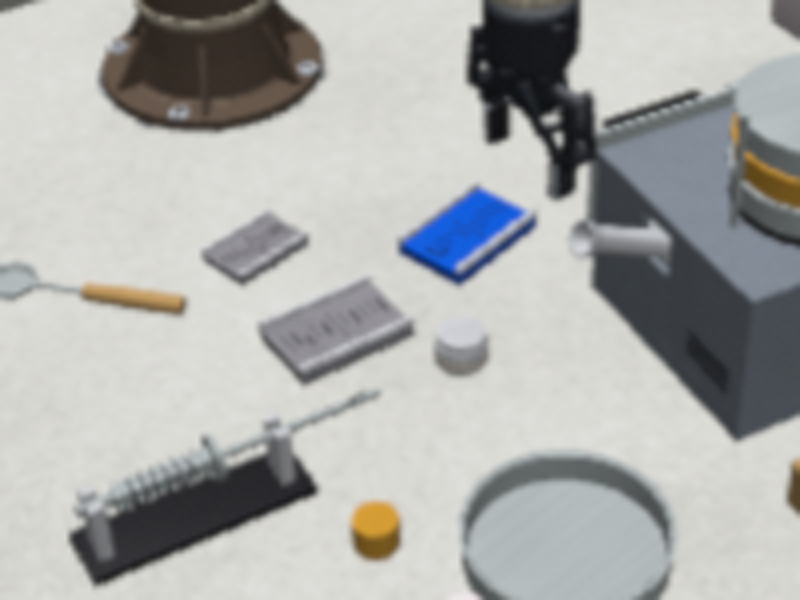

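View pics/c2.png

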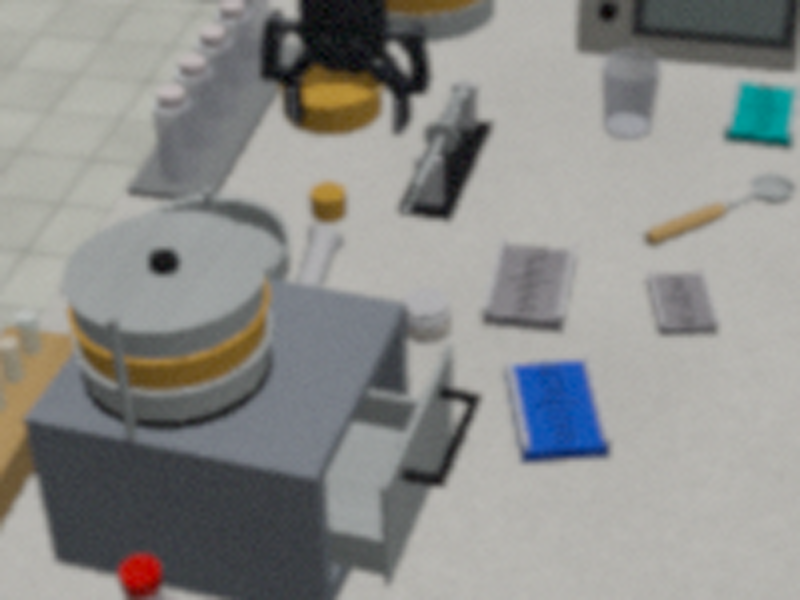

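```bash
cat >> h.py <<'E'
S=lambda x,y:((x+.5)/4-.5+170,(y+.5)/4-.5+150)
C=lambda x,y:((x+.5)/4-.5+160,(y+.5)/4-.5+150)
E
python3 - <<'E'
from h import *
sc=grab("scene");sd=grab("side");wr=grab("wrist")
print("side shaker top"); 
for p in [(405,308),(322,475),(30,420)]: print(onz(sd,*S(*p),.16))
print("scene shaker top")
for p in [(597,152),(750,300)]: print(onz(sc,*C(*p),.16))
print("wrist shaker bottom edge")
print("plate side", [onz(sd,*S(*p),.018) for p in [(508,246),(575,250),(562,325),(487,318)]])
print("plate scene", [onz(sc,*C(*p),.018) for p in [(262,330),(370,282),(412,325),(308,375)]])
print("handle side ends", [onz(sd,*S(*p),.127) for p in [(472,398),(435,477)]])
print("handle scene", [onz(sc,*C(*p),.127) for p in [(606,123),(698,95)]])
print("mouth scene", onz(sc,*C(582,240),.158), "wrist",onz(wr,299,153,.15))
print("rod tip scene", onz(sc,*C(376,393),.058), "stub/rear post", onz(sc,*C(88,505),.066),"front post",onz(sc,*C(278,432),.066))
print("rod tip wrist", onz(wr,270,295,.058))
print("collar scene", onz(sc,*C(213,455),.058))
for n,d in(("sc",sc),("sd",sd)):
  print(n)
E
```

```text
side shaker top
[0.5418 0.1386 0.16  ]
[0.557  0.3454 0.16  ]
[0.7937 0.3312 0.16  ]
scene shaker top
[0.5465 0.1287 0.16  ]
[0.7805 0.1111 0.16  ]
wrist shaker bottom edge
plate side [array([ 0.5048, -0.1611,  0.018 ]), array([ 0.4358, -0.1674,  0.018 ]), array([ 0.4308, -0.0419,  0.018 ]), array([ 0.5041, -0.0386,  0.018 ])]
plate scene [array([ 0.4456, -0.1714,  0.018 ]), array([ 0.4413, -0.0539,  0.018 ]), array([ 0.5158, -0.0528,  0.018 ]), array([ 0.522 , -0.1654,  0.018 ])]
handle side ends [array([0.4723, 0.2026, 0.127 ]), array([0.4826, 0.2979, 0.127 ])]
handle scene [array([0.4769, 0.1915, 0.127 ]), array([0.4882, 0.2939, 0.127 ])]
mouth scene [0.6402 0.0448 0.158 ] wrist [0.6383 0.0475 0.15  ]
rod tip scene [ 0.6126 -0.1466  0.058 ] stub/rear post [ 0.6047 -0.4048  0.066 ] front post [ 0.6155 -0.2415  0.066 ]
rod tip wrist [ 0.6107 -0.1417  0.058 ]
collar scene [ 0.6022 -0.2951  0.058 ]
sc
sd
```

Request:
{"name": "carry_out", "arguments": {"deltas": "-2 0 2.5 0 -0.15 0 0; -4 0 5 0 -0.3 0 -0.5; -6 0 7.5 0 -0.45 0 -1; -8.5 0 10 0 -0.6 0 -1; -11 0 12.5 0 -0.75 0 -1; -13 0 15 0 -0.9 0 -1; -15 0 18 0 -1.05 0 -1; -17 0 21 0 -1.2 0 -1; -19 0 23 0 -1.35 0 -1; -20.5 0 25 0 -1.5 0 -1", "grip_force": 60}}

```text
time: 1.55
position: [0.4191, 0.2507, 0.2424]
eef_rot: [-1.24, -1.161, 1.161]
force: [-0.4, 0.6, -0.4]
finger_gap: 0.0001
```

```bash
python3 - <<'E'
from h import *
s=status.observe(); print(s["time"],s["position"],R.from_rotvec(s["eef_rot"]).as_matrix(),s["joints"],s["finger_gap"],s["force"])
for n in ("scene","side","wrist"): grab(n,n+"1.png")
a=cv2.imread("pics/scene1.png"); b=cv2.imread("pics/side1.png")
A=cv2.resize(a[160:300,160:300],None,fx=4,fy=4,interpolation=cv2.INTER_CUBIC)
cv2.imwrite("pics/c3.png",A)
cv2.imwrite("pics/c4.png",cv2.resize(b[150:300,170:370],None,fx=4,fy=4,interpolation=cv2.INTER_CUBIC))
E
```

```text
1.55 [0.4191 0.2507 0.2424] [[ 0.0654  0.0002 -0.9979]
 [ 0.9979 -0.      0.0654]
 [-0.     -1.     -0.0002]] [-0.3098  0.2471 -0.4102  1.8699  0.1131  1.047   0.7399] 0.00010853186501592684 [-0.4472  0.5692 -0.3993]
```

View pics/scene1.png

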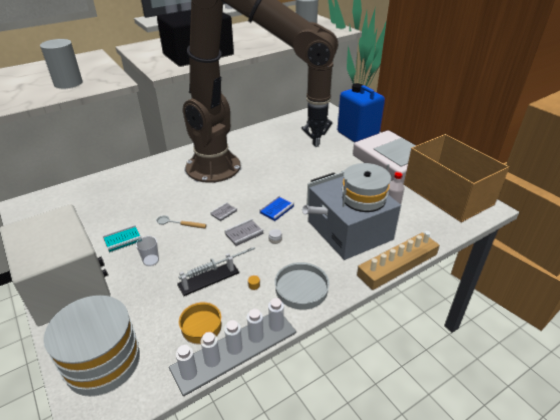

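View pics/c4.png

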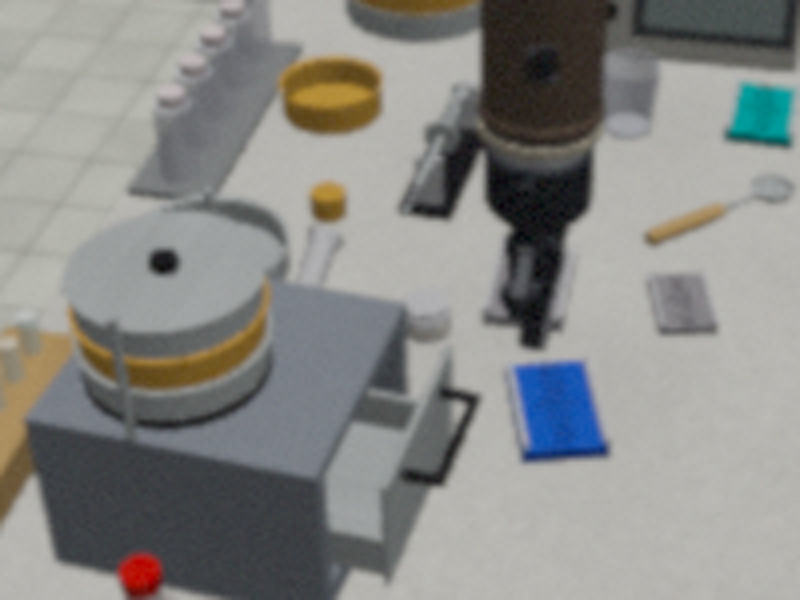

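View pics/c3.png

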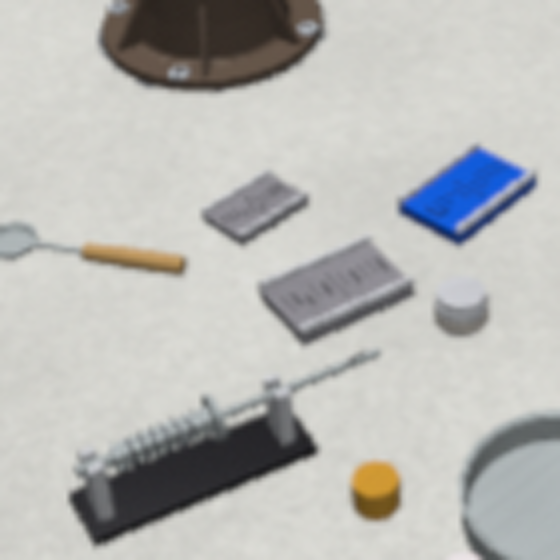

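Request:
{"name": "carry_out", "arguments": {"deltas": "0 4 0 0 0 0 -1; 0 8 0 0 0 0 -1; 0 11 0 0 0 0 -1; 0 12.2 -1 0 0 0 -1; 0 12.2 -2.5 0 0 0 -1; 0 12.2 -4 0 0 0 -1; 0 12.2 -4.5 0 0 0 -1"}}

```text
time: 2.58
position: [0.4669, 0.2468, 0.1212]
eef_rot: [-1.243, -1.157, 1.154]
force: [-0.9, 0.3, 1.9]
finger_gap: -0.0
```

```bash
python3 - <<'E'
from h import *
s=status.observe(); print(s["time"],s["position"],s["finger_gap"],s["force"])
grab("scene","scene2.png");grab("side","side2.png")
b=cv2.imread("pics/side2.png")
cv2.imwrite("pics/c5.png",cv2.resize(b[200:320,200:360],None,fx=5,fy=5,interpolation=cv2.INTER_CUBIC))
E
```

```text
2.575 [0.4669 0.2468 0.1212] -1.5210034175243847e-05 [-0.8896  0.2578  1.8592]
```

View pics/c5.png

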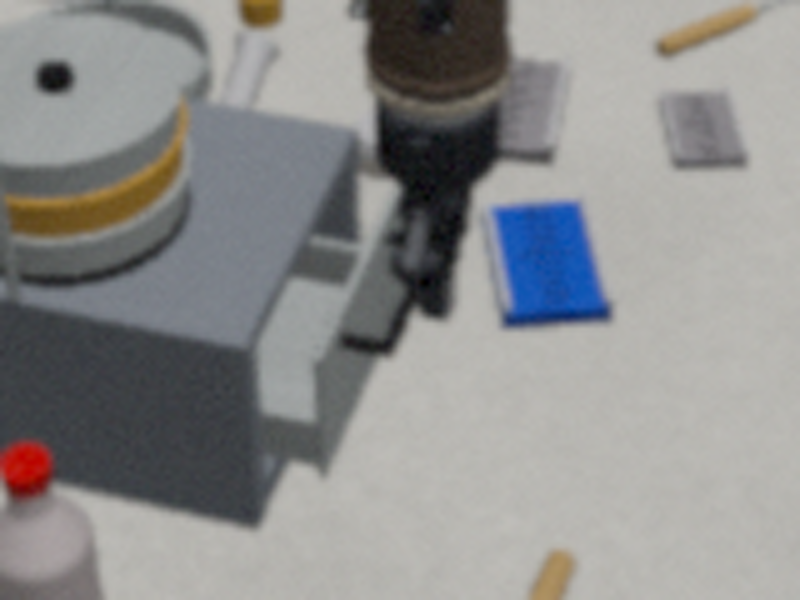

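Request:
{"name": "carry_out", "arguments": {"deltas": "0 0 -0.6 0 0 0 -1; 0 0 -1.2 0 0 0 -1; 0 0 -1.8 0 0 0 -1; 0 0 -2.2 0 0 0 -1; 0 0 -2.5 0 0 0 -1"}}

```text
time: 3.3
position: [0.4879, 0.2452, 0.1201]
eef_rot: [-1.24, -1.154, 1.16]
force: [-14.2, 0.2, 11.4]
finger_gap: 0.0002
```

Request:
{"name": "carry_out", "arguments": {"deltas": "0 0 -0.3 0 0 0 -1; 0 0 -0.6 0 0 0 -1; 0 0 -0.8 0 0 0 -1"}}

```text
time: 3.68
position: [0.4974, 0.2445, 0.1202]
eef_rot: [-1.241, -1.156, 1.158]
force: [-2.0, 0.1, 1.1]
finger_gap: 0.0001
```

Request:
{"name": "carry_out", "arguments": {"deltas": "0 0 -0.2 0 0 0 -1; 0 0 -0.4 0 0 0 -1; 0 0 -0.4 0 0 0 -1"}}

```text
time: 4.05
position: [0.5006, 0.2442, 0.1201]
eef_rot: [-1.241, -1.155, 1.159]
force: [-6.3, 0.1, 3.8]
finger_gap: -0.0002
```

```bash
python3 - <<'E'
from h import *
s=status.observe(); print(s["time"],s["position"],s["finger_gap"],s["force"])
grab("side","side3.png")
b=cv2.imread("pics/side3.png")
cv2.imwrite("pics/c6.png",cv2.resize(b[200:320,200:360],None,fx=5,fy=5,interpolation=cv2.INTER_CUBIC))
E
```

```text
4.05 [0.5006 0.2442 0.1201] -0.0001815277136808444 [-6.3288  0.1064  3.8392]
```

View pics/c6.png

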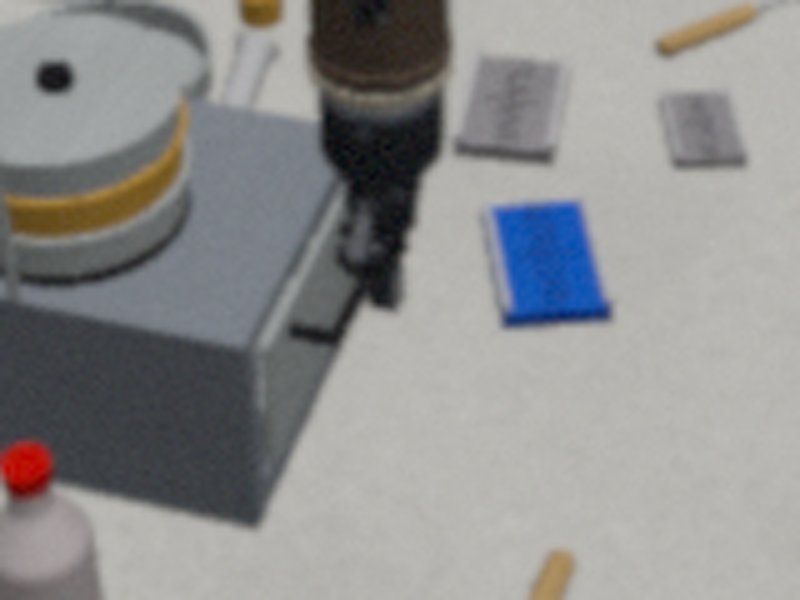

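Request:
{"name": "carry_out", "arguments": {"deltas": "0 0 -0.2 0 0 0 -1; 0 0 -0.4 0 0 0 -1; 0 0 -0.4 0 0 0 -1"}}

```text
time: 4.47
position: [0.5009, 0.2442, 0.1199]
eef_rot: [-1.237, -1.152, 1.164]
force: [-21.6, -1.4, 14.1]
finger_gap: 0.0
```

Request:
{"name": "carry_out", "arguments": {"deltas": "0 0 2 0 0 0 -1; 0 0 5 0 0 0 -1; 0 -3 5 0 0 0 -1; 0 -7 5 0 0 0 -1; 0 -11 5 0 0 0 -1; 0 -14 5 0 0 0 -1"}}

```text
time: 5.22
position: [0.457, 0.2476, 0.2624]
eef_rot: [-1.243, -1.159, 1.154]
force: [-0.1, -0.4, 0.2]
finger_gap: -0.0
```

Request:
{"name": "carry_out", "arguments": {"deltas": "-4 0 -1 0 0.15 0 0; -9 0 -3 0 0.3 0 1; -15 0 -5 0 0.45 0 1; -21 0 -7 0 0.6 0 1; -27 0 -9 0 0.75 0 1; -33 0 -11 0 0.9 0 1; -39 0 -13 0 1.05 0 1; -45 0 -15 0 1.2 0 1; -51 0 -17 0 1.35 0 1; -56.5 0 -18.6 0 1.5 0 1"}}

```text
time: 6.48
position: [0.6022, -0.3318, 0.2606]
eef_rot: [-1.572, 0.003, -0.005]
force: [1.3, 0.6, 0.3]
finger_gap: 0.0854
```

```bash
python3 - <<'E'
from h import *
s=status.observe(); print(s["time"],s["position"],R.from_rotvec(s["eef_rot"]).as_matrix(),s["joints"],s["finger_gap"],s["force"])
for n in ("scene","side","wrist"): grab(n,n+"4.png")
b=cv2.imread("pics/side4.png")
cv2.imwrite("pics/c7.png",cv2.resize(b[150:300,170:370],None,fx=4,fy=4,interpolation=cv2.INTER_CUBIC))
a=cv2.imread("pics/scene4.png")
cv2.imwrite("pics/c8.png",cv2.resize(a[150:300,160:360],None,fx=4,fy=4,interpolation=cv2.INTER_CUBIC))
E
```

```text
6.475 [ 0.6022 -0.3318  0.2606] [[ 1.      0.0012  0.0047]
 [-0.0047 -0.0012  1.    ]
 [ 0.0012 -1.     -0.0012]] [ 0.3379  0.5263  0.1432  1.3834 -0.0754  1.2356  0.482 ] 0.08540879426748697 [1.2621 0.5671 0.2805]
```

View pics/wrist4.png

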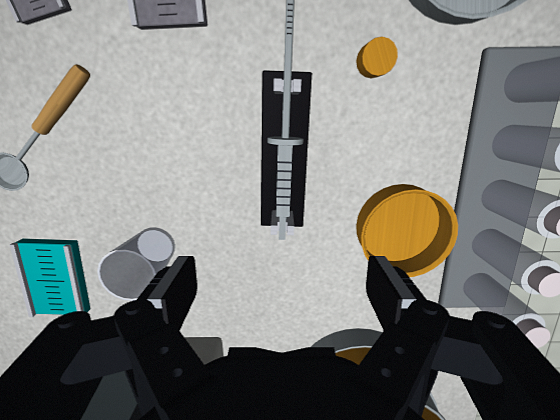

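View pics/c7.png

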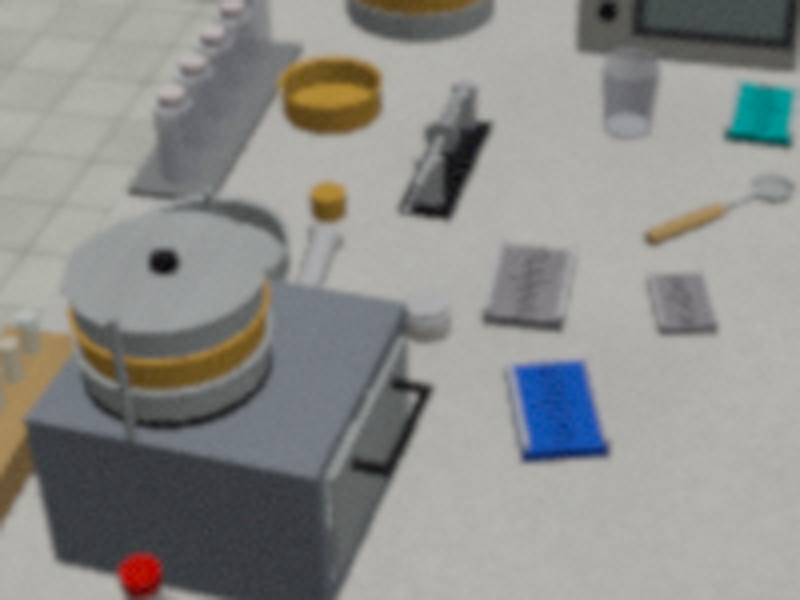

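View pics/c8.png

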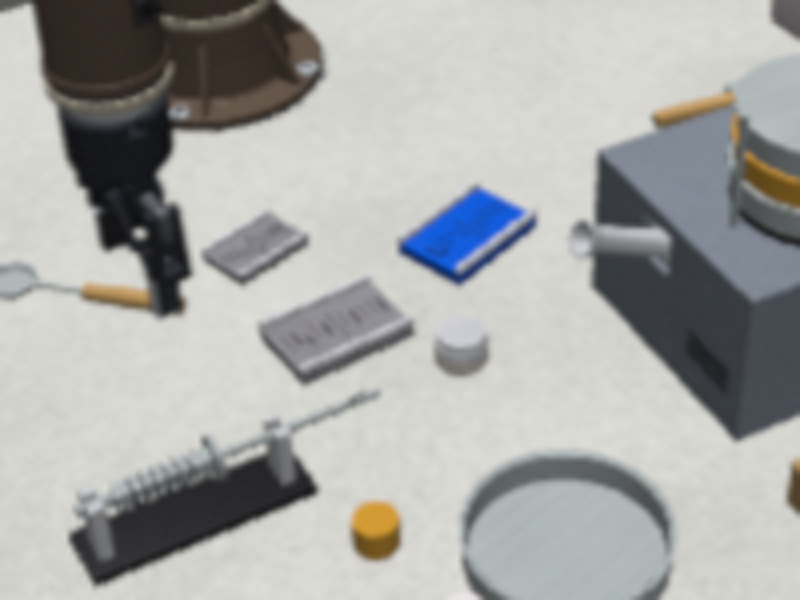

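```bash
python3 - <<'E'
import cv2
b=cv2.imread("pics/wrist4.png")
cv2.imwrite("pics/c9.png",cv2.resize(b[115:245,220:345],None,fx=4.5,fy=4.5,interpolation=cv2.INTER_CUBIC))
cv2.imwrite("pics/c10.png",cv2.resize(b[0:60,250:330],None,fx=6,fy=6,interpolation=cv2.INTER_CUBIC))
E
```

```text
(no output)
```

View pics/c9.png

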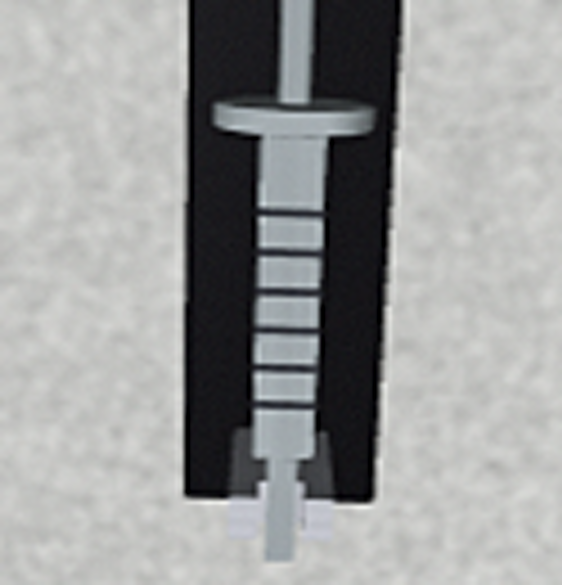

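```bash
cat >> h.py <<'E'
W=lambda x,y,x0,y0,s:((x+.5)/s-.5+x0,(y+.5)/s-.5+y0)
E
python3 - <<'E'
from h import *
wr=grab("wrist"); K=lambda x,y:W(x,y,220,115,4.5)
print("handle rear", onz(wr,*K(283,457),.066),"stub end",onz(wr,*K(279,560),.062),"collar ends",onz(wr,*K(212,118),.058),onz(wr,*K(376,120),.058),"handle front",onz(wr,*K(293,136),.066), "shaft", onz(wr,*K(297,10),.062))
print("base rear corners",onz(wr,*K(186,496),.01),onz(wr,*K(373,500),.01))
print("tip-ish", onz(wr,290,2,.062))
E
```

```text
handle rear [ 0.6017 -0.3755  0.066 ] stub end [ 0.6004 -0.4068  0.062 ] collar ends [ 0.5846 -0.2887  0.058 ] [ 0.6253 -0.2895  0.058 ] handle front [ 0.6046 -0.2924  0.066 ] shaft [ 0.6057 -0.263   0.062 ]
base rear corners [ 0.5716 -0.4086  0.01  ] [ 0.6297 -0.4103  0.01  ]
tip-ish [ 0.6102 -0.1565  0.062 ]
```

View pics/c10.png

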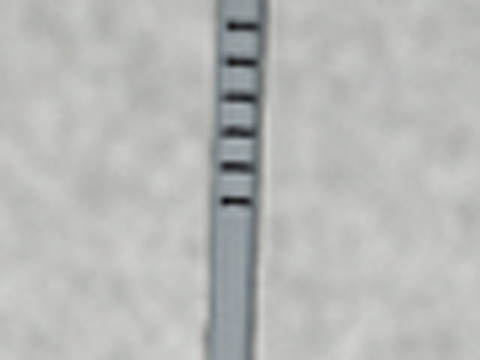

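Request:
{"name": "carry_out", "arguments": {"deltas": "0.1 3 0.05 0 0.017 0 1; 0.1 7 0.05 0 0.034 0 1; 0.1 11 0.05 0 0.034 0 1; 0.1 14 0.05 0 0.034 0 1; 0.1 17 0.05 0 0.034 0 1; 0.1 19 0.05 0 0.034 0 1; 0.1 20.5 0.05 0 0.034 0 1; 0.1 21 0.05 0 0.034 0 1; 0.1 21.1 0.05 0 0.034 0 1"}}

```text
time: 7.8
position: [0.6028, -0.3289, 0.0497]
eef_rot: [-1.571, 0.026, -0.027]
force: [-0.9, -0.3, 0.8]
finger_gap: 0.0849
```

```bash
python3 - <<'E'
from h import *
s=status.observe(); print(s["time"],s["position"],R.from_rotvec(s["eef_rot"]).as_matrix(),s["force"])
grab("wrist","wrist5.png"); a=grab("scene")["img"]
cv2.imwrite("pics/c11.png",cv2.resize(a[210:310,140:280],None,fx=5,fy=5,interpolation=cv2.INTER_CUBIC)[:,:,::-1])
E
```

```text
7.8 [ 0.6028 -0.3289  0.0497] [[ 0.9994  0.0007  0.034 ]
 [-0.034  -0.0003  0.9994]
 [ 0.0007 -1.     -0.0003]] [-0.9349 -0.289   0.7939]
```

View pics/wrist5.png

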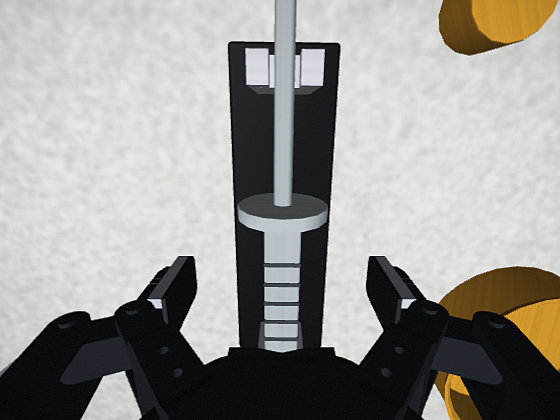

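View pics/c11.png

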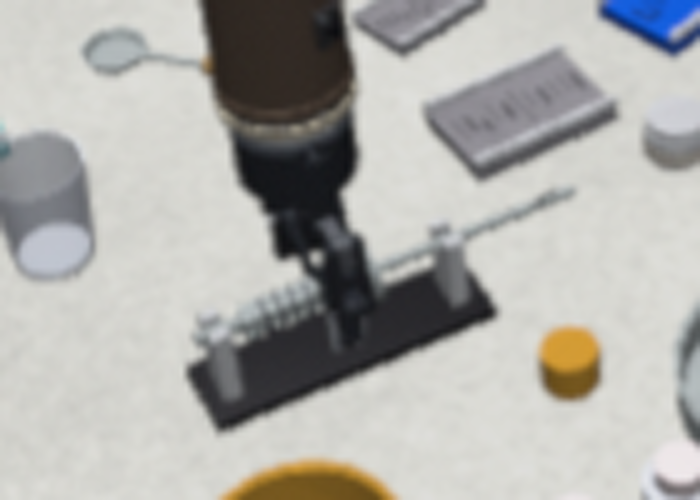

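Request:
{"name": "carry_out", "arguments": {"deltas": "0 0 0 0 0 0 0.3; 0 0 0 0 0 0 -0.3; 0 0 0 0 0 0 -1; 0 0 0 0 0 0 -1; 0 0 0 0 0 0 -1; 0 0 0 0 0 0 -1; 0 0 0 0 0 0 -1", "grip_force": 70}}

```text
time: 8.78
position: [0.6025, -0.3289, 0.0496]
eef_rot: [-1.571, 0.027, -0.027]
force: [-2.0, 0.7, 4.7]
finger_gap: 0.0147
```

Request:
{"name": "carry_out", "arguments": {"deltas": "0 -1 0 0 0 0 -1; 0 -3 0 0 0 0 -1; 0 -6 0 0 0 0 -1; 0 -10 0 0 0 0 -1; 0 -14 0 0 0 0 -1; 0 -17 0 0 0 0 -1; 0 -18 0 0 0 0 -1; 0 -18 0 0 0 0 -1"}}

```text
time: 9.78
position: [0.6025, -0.3288, 0.2298]
eef_rot: [-1.571, 0.026, -0.027]
force: [0.6, -0.3, -3.6]
finger_gap: 0.0145
```

```bash
python3 - <<'E'
from h import *
s=status.observe(); print(s["time"],s["position"],R.from_rotvec(s["eef_rot"]).as_matrix(),s["force"],s["torque"],s["finger_gap"])
for n in ("scene","side","wrist"): grab(n,n+"6.png")
a=cv2.imread("pics/scene6.png");b=cv2.imread("pics/side6.png")
cv2.imwrite("pics/c12.png",np.hstack([cv2.resize(a[150:290,140:340][:,:200],None,fx=4,fy=4,interpolation=cv2.INTER_CUBIC)]))
cv2.imwrite("pics/c13.png",cv2.resize(b[120:270,190:390],None,fx=4,fy=4,interpolation=cv2.INTER_CUBIC))
E
```

```text
9.775 [ 0.6025 -0.3288  0.2298] [[ 0.9994  0.0008  0.034 ]
 [-0.034  -0.0003  0.9994]
 [ 0.0008 -1.     -0.0003]] [ 0.5876 -0.3252 -3.6487] [-0.0336  0.003  -0.0224] 0.014532589286581486
```

View pics/c12.png

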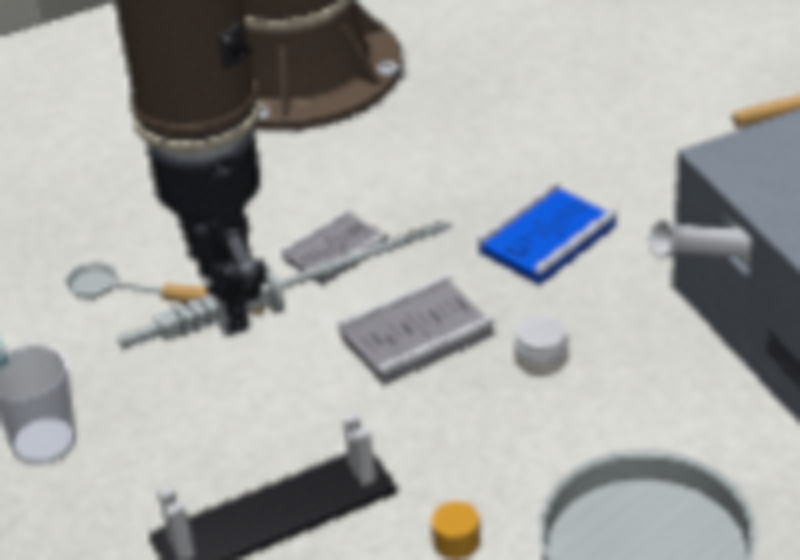

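View pics/c13.png

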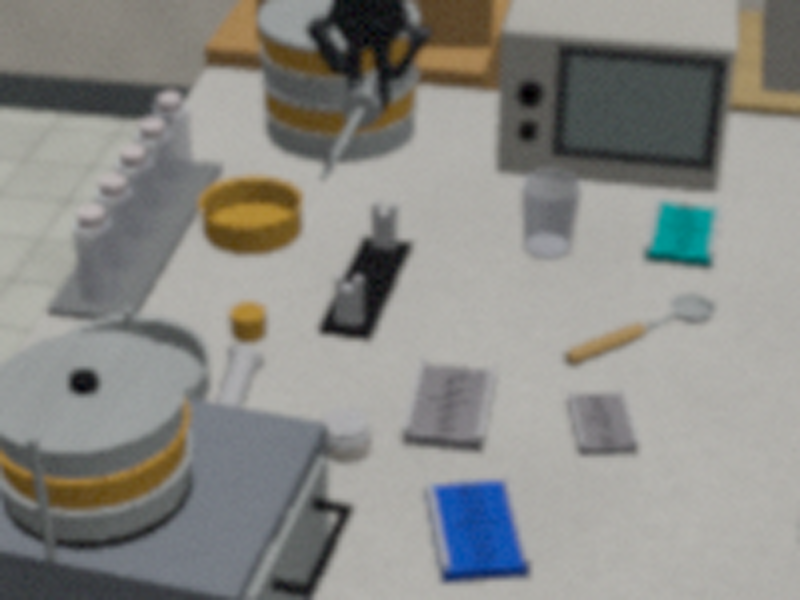

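View pics/wrist6.png

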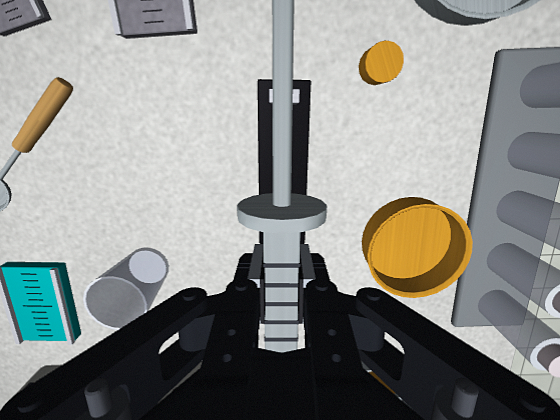

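```bash
python3 - <<'E'
from h import *
s=status.observe(); M=R.from_rotvec(s["eef_rot"]).as_matrix(); P=np.array(s["position"])
sc=grab("scene");sd=grab("side")
p,r=tri(ray(sc,*W(450,226,140,150,4)),ray(sd,*W(324,177,190,120,4))); print("tip",p,r,"tool",M.T@(p-P))
p,r=tri(ray(sc,*W(122,342,140,150,4)),ray(sd,*W(324,177,190,120,4)));
# predicted: axis through grasp point
for off in (0.,):
    g=P+M@np.array([0,-.008,-.0024]); tip=g+M@np.array([0,0,.196]); stub=g-M@np.array([0,0,.076])
    print("pred tip",tip); print(proj(sc,tip),W(450,226,140,150,4)); print(proj(sd,tip),W(324,177,190,120,4)); print("stub",proj(sc,stub),W(122,342,140,150,4))
E
```

```text
tip [ 0.6083 -0.1435  0.2365] [np.float64(0.002948270423259098), np.float64(0.0029482704232590734)] tool [ 0.0002 -0.0087  0.185 ]
pred tip [ 0.6084 -0.1349  0.2359]
[253.7692 204.7998] (252.125, 206.125)
[269.4832 165.5808] (270.625, 163.875)
stub [171.9392 235.0057] (170.125, 235.125)
```

```bash
python3 - <<'E'
import cv2
b=cv2.imread("pics/wrist0.png")
cv2.imwrite("pics/c14.png",cv2.resize(b[20:170,230:380],None,fx=4,fy=4,interpolation=cv2.INTER_CUBIC))
a=cv2.imread("pics/scene6.png");b=cv2.imread("pics/side6.png")
A=cv2.resize(a[190:230,295:335],None,fx=10,fy=10,interpolation=cv2.INTER_CUBIC);B=cv2.resize(b[200:240,225:265],None,fx=10,fy=10,interpolation=cv2.INTER_CUBIC)
cv2.imwrite("pics/c15.png",cv2.hconcat([A,B]))
E
```

```text
(no output)
```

View pics/c14.png

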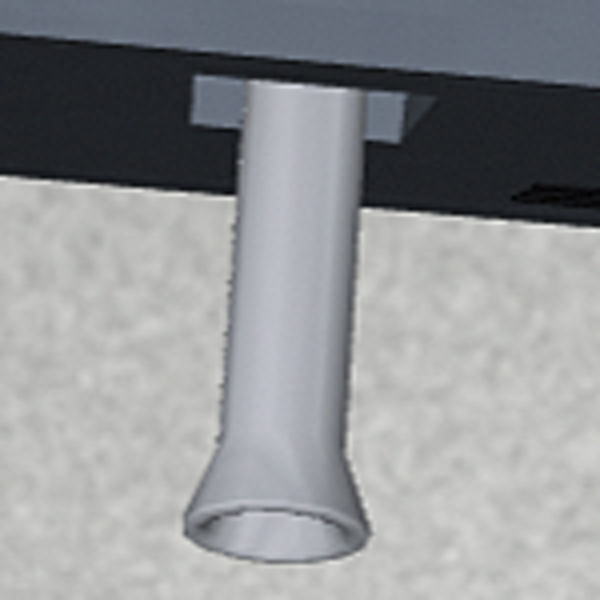

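View pics/c15.png

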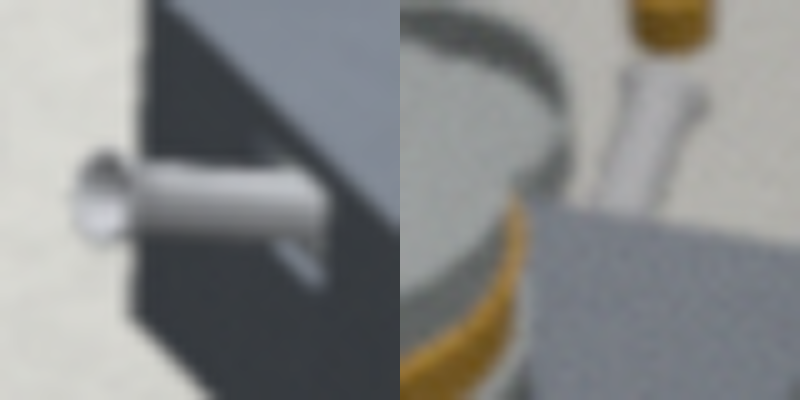

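```bash
python3 - <<'E'
from h import *
wr=grab("wrist")
T=np.eye(4);T[:3,:3]=R.from_rotvec([-1.571,.0013,.0012]).as_matrix();T[:3,3]=[.62455,-.0001,.2415]
wr["E"]=T@np.array(wr["tool_from_camera"])
K=lambda x,y:W(x,y,230,20,4)
a,b=onz(wr,*K(5,177),0),onz(wr,*K(595,227),0); print("bottom edge",a,b,"yaw",np.degrees(np.arctan2((b-a)[1],(b-a)[0])))
a,b=onz(wr,*K(5,33.5),.16),onz(wr,*K(595,89.5),.16); print("top edge",a,b,"yaw",np.degrees(np.arctan2((b-a)[1],(b-a)[0])))
m=onz(wr,*K(277,530),.158); print("mouth",m, "rim ends",onz(wr,*K(184,525),.158),onz(wr,*K(370,528),.158))
sc=grab("scene");sd=grab("side")
print("scene mouth",onz(sc,*W(98,200,295,190,10),.158))
print("tri", tri(ray(wr,*K(277,530)),ray(sc,*W(98,200,295,190,10))))
# axis plane: rays at two tube positions
# edge points as silhouettes; plane normal
_,w1=ray(wr,*K(301.5,130)); _,w2=ray(wr,*K(285,440)); _,w0=ray(wr,*K(277,530))
n=np.cross(w1,w2); n/=np.linalg.norm(n); 
# direction d=(sin t cos25, cos t cos25, -sin25) with n.d=0
from scipy.optimize import brentq
f=lambda t:n@np.array([np.sin(t)*np.cos(.4363),np.cos(t)*np.cos(.4363),-np.sin(.4363)])
print("tube heading deg from +y toward +x",np.degrees(brentq(f,-.5,.5)), "mouth in plane?",n@w0)
o=wr["E"][:3,3]; print("cam",o)
print("side view mouth proj",proj(sd,m),"scene",proj(sc,m))
E
```

```text
bottom edge [0.5657 0.1304 0.    ] [0.7385 0.117  0.    ] yaw -4.452988574972699
top edge [0.592  0.1286 0.16  ] [0.6876 0.1206 0.16  ] yaw -4.829380325592902
mouth [0.6373 0.0492 0.158 ] rim ends [0.6203 0.0501 0.158 ] [0.6542 0.0495 0.158 ]
scene mouth [0.6384 0.0429 0.158 ]
tri (array([0.6362, 0.0471, 0.1544]), [np.float64(0.0020637507548158258), np.float64(0.0020637507548158184)])
tube heading deg from +y toward +x 3.7606422704110383 mouth in plane? 0.0026914770313508224
cam [0.6245 0.0772 0.3732]
side view mouth proj [250.4359 208.7846] scene [305.6709 208.7418]
```

```bash
cat >> h.py <<'E'
MOUTH=np.array([.637,.048,.158]); HD=.075
def insM(h=HD,t=np.radians(25)):
    d=np.array([np.sin(h)*np.cos(t),np.cos(h)*np.cos(t),-np.sin(t)]); x=np.array([np.cos(h),-np.sin(h),0]); return np.column_stack([x,np.cross(d,x),d])
def delta(Mt,Pt):
    s=status.observe(); M=R.from_rotvec(s["eef_rot"]).as_matrix(); P=np.array(s["position"])
    print("from",P,"shift cm",100*M.T@(Pt-P),"rot",R.from_matrix(M.T@Mt).as_rotvec())
E
python3 - <<'E'
from h import *
M=insM(); print(M)
G=MOUTH-M[:,2]*.226; Pt=G-M@np.array([0,-.008,-.003]); print(G,Pt); delta(M,Pt)
E
```

```text
[[ 0.9972 -0.0317  0.0679]
 [-0.0749 -0.4214  0.9038]
 [ 0.     -0.9063 -0.4226]]
[ 0.6217 -0.1562  0.2535] [ 0.6216 -0.1569  0.245 ]
from [ 0.6023 -0.3287  0.2286] shift cm [ 1.3466 -1.6371 17.2368] rot [-0.4366  0.0405  0.0079]
```

Request:
{"name": "carry_out", "arguments": {"deltas": "0.1 -1 1 -0.05 0.005 0.001 -1; 0.3 -1.6 4 -0.13 0.01 0.002 -1; 0.6 -1.6 7 -0.22 0.02 0.004 -1; 0.8 -1.6 10 -0.31 0.03 0.006 -1; 1.1 -1.6 14 -0.39 0.04 0.007 -1; 1.35 -1.6 17.2 -0.4366 0.0405 0.008 -1; 1.35 -1.6 17.2 -0.4366 0.0405 0.008 -1; 1.35 -1.6 17.2 -0.4366 0.0405 0.008 -1"}}

```text
time: 11.18
position: [0.6218, -0.1577, 0.2453]
eef_rot: [-2.007, 0.075, -0.049]
force: [-0.4, -0.6, -3.4]
finger_gap: 0.0148
```

```bash
python3 - <<'E'
from h import *
s=status.observe(); print(s["time"],s["position"],R.from_rotvec(s["eef_rot"]).as_matrix(),s["force"],s["torque"],s["finger_gap"],s["joints"])
for n in ("scene","side","wrist"): grab(n,n+"7.png")
a=cv2.imread("pics/scene7.png");b=cv2.imread("pics/side7.png");c=cv2.imread("pics/wrist7.png")
A=cv2.resize(a[170:250,240:320],None,fx=5,fy=5,interpolation=cv2.INTER_CUBIC);B=cv2.resize(b[150:230,215:295],None,fx=5,fy=5,interpolation=cv2.INTER_CUBIC)
cv2.imwrite("pics/c16.png",cv2.hconcat([A,B]))
cv2.imwrite("pics/c17.png",cv2.resize(c[0:240,190:370],None,fx=2.5,fy=2.5,interpolation=cv2.INTER_CUBIC))
E
```

```text
11.175 [ 0.6218 -0.1577  0.2453] [[ 0.9972 -0.031   0.0683]
 [-0.075  -0.4219  0.9035]
 [ 0.0008 -0.9061 -0.423 ]] [-0.3938 -0.5717 -3.3603] [ 0.538  -0.0145  0.0318] 0.0148357587080777 [-0.2621  0.4771  0.2822  1.6087  0.3404  1.1322 -0.2379]
```

View pics/c16.png

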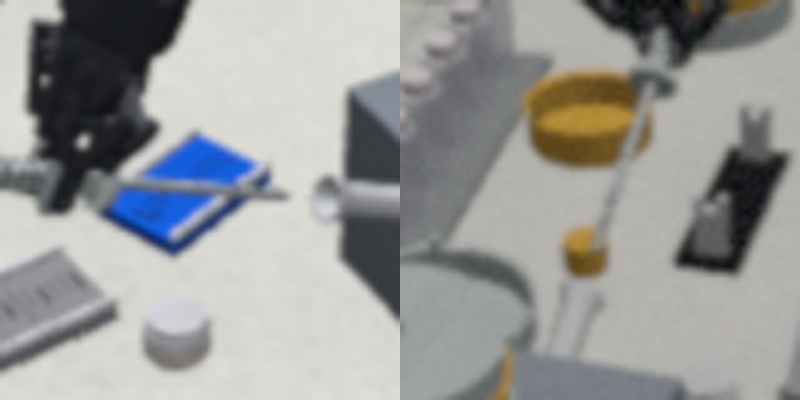

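View pics/c17.png

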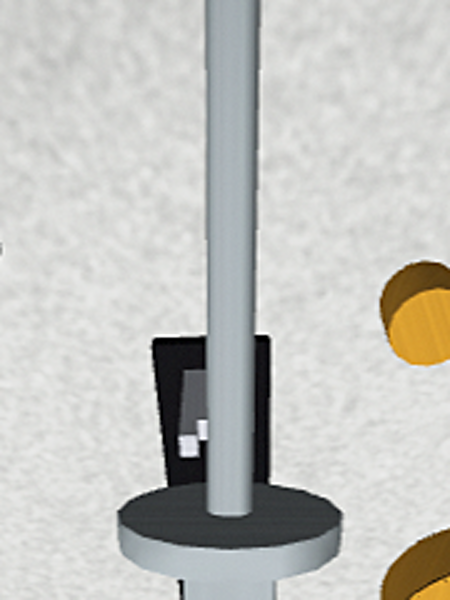

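Request:
{"name": "carry_out", "arguments": {"deltas": "0 0 1 0 0 0 -1; 0 0 2 0 0 0 -1; 0 0 3 0 0 0 -1; 0 0 3.5 0 0 0 -1; 0 0 4 0 0 0 -1; 0 0 4 0 0 0 -1"}}

```text
time: 12.08
position: [0.6246, -0.1208, 0.2282]
eef_rot: [-2.006, 0.074, -0.048]
force: [-0.2, -0.5, -2.3]
finger_gap: 0.0148
```

```bash
python3 - <<'E'
from h import *
s=status.observe(); print(s["time"],s["position"],s["force"],s["torque"])
for n in ("scene","side","wrist"): grab(n,n+"8.png")
a=cv2.imread("pics/scene8.png");b=cv2.imread("pics/side8.png");c=cv2.imread("pics/wrist8.png")
A=cv2.resize(a[180:230,270:320],None,fx=8,fy=8,interpolation=cv2.INTER_CUBIC);B=cv2.resize(b[180:230,225:275],None,fx=8,fy=8,interpolation=cv2.INTER_CUBIC)
cv2.imwrite("pics/c18.png",cv2.hconcat([A,B]))
cv2.imwrite("pics/c19.png",cv2.resize(c[0:200,190:370],None,fx=3,fy=3,interpolation=cv2.INTER_CUBIC))
E
```

```text
12.075 [ 0.6246 -0.1208  0.2282] [-0.1701 -0.5154 -2.3476] [ 0.6152 -0.0293 -0.0486]
```

View pics/c18.png

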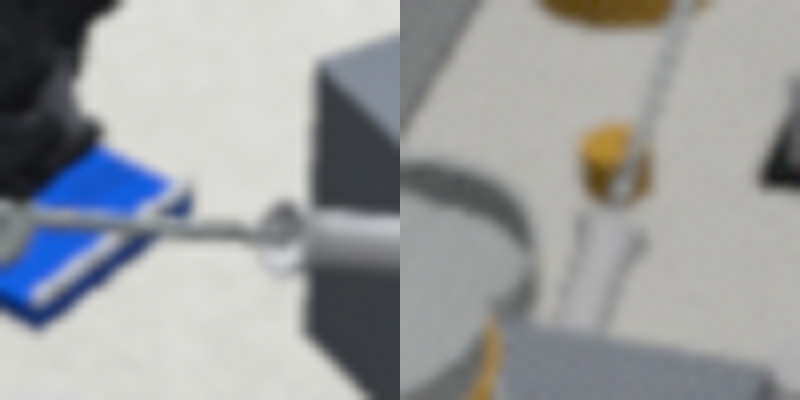

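View pics/c19.png

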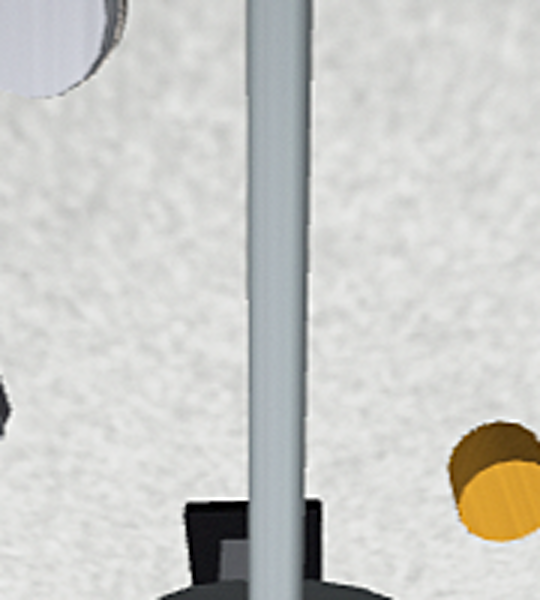

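Request:
{"name": "carry_out", "arguments": {"deltas": "0 0 0.7 0 0 0 -1; 0 0 1.4 0 0 0 -1; 0 0 2.1 0 0 0 -1; 0 0 2.1 0 0 0 -1"}}

```text
time: 12.72
position: [0.626, -0.1011, 0.219]
eef_rot: [-2.006, 0.074, -0.047]
force: [0.3, -0.5, -3.6]
finger_gap: 0.0153
```

Request:
{"name": "carry_out", "arguments": {"deltas": "0 0 0.7 0 0 0 -1; 0 0 1.4 0 0 0 -1; 0 0 2.1 0 0 0 -1; 0 0 2.1 0 0 0 -1"}}

```text
time: 13.22
position: [0.6275, -0.0822, 0.2102]
eef_rot: [-2.006, 0.074, -0.048]
force: [0.4, -0.6, -3.6]
finger_gap: 0.0149
```

```bash
python3 - <<'E'
from h import *
s=status.observe(); print(s["time"],s["position"],s["force"],s["torque"])
for n in ("scene","side","wrist"): grab(n,n+"9.png")
a=cv2.imread("pics/scene9.png");b=cv2.imread("pics/side9.png");c=cv2.imread("pics/wrist9.png")
A=cv2.resize(a[180:230,270:320],None,fx=8,fy=8,interpolation=cv2.INTER_CUBIC);B=cv2.resize(b[180:230,225:275],None,fx=8,fy=8,interpolation=cv2.INTER_CUBIC)
cv2.imwrite("pics/c20.png",cv2.hconcat([A,B]))
E
```

```text
13.225 [ 0.6275 -0.0822  0.2102] [ 0.4422 -0.5808 -3.6249] [ 0.6176 -0.0501 -0.017 ]
```

View pics/c20.png

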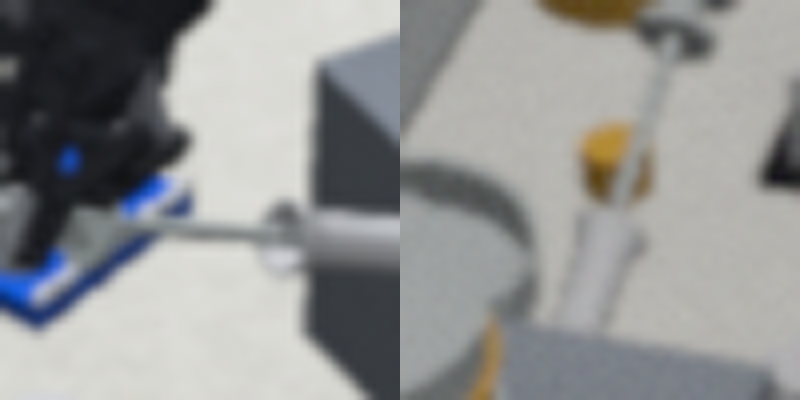

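View pics/wrist9.png

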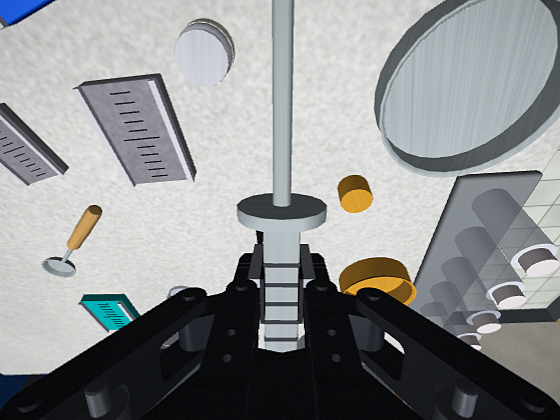

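Request:
{"name": "carry_out", "arguments": {"deltas": "0 0 0.8 0 0 0 -1; 0 0 1.6 0 0 0 -1; 0 0 2.4 0 0 0 -1; 0 0 3.2 0 0 0 -1; 0 0 3.2 0 0 0 -1"}}

```text
time: 14.0
position: [0.6296, -0.0532, 0.1966]
eef_rot: [-2.006, 0.074, -0.047]
force: [0.7, -1.0, -3.0]
finger_gap: 0.015
```

Request:
{"name": "carry_out", "arguments": {"deltas": "0 0 0.8 0 0 0 -1; 0 0 1.6 0 0 0 -1; 0 0 2.4 0 0 0 -1; 0 0 3.2 0 0 0 -1; 0 0 3.2 0 0 0 -1"}}

```text
time: 14.62
position: [0.6318, -0.0244, 0.183]
eef_rot: [-2.006, 0.074, -0.047]
force: [1.0, -0.0, -2.5]
finger_gap: 0.0148
```

```bash
python3 - <<'E'
from h import *
s=status.observe(); print(s["time"],s["position"],s["force"],s["torque"],s["joints"])
for n in ("scene","side","wrist"): grab(n,n+"10.png")
a=cv2.imread("pics/scene10.png");b=cv2.imread("pics/side10.png");c=cv2.imread("pics/wrist9.png")
A=cv2.resize(a[150:250,260:360],None,fx=4,fy=4,interpolation=cv2.INTER_CUBIC);B=cv2.resize(b[150:250,205:305],None,fx=4,fy=4,interpolation=cv2.INTER_CUBIC)
cv2.imwrite("pics/c21.png",cv2.hconcat([A,B]))
E
```

```text
14.625 [ 0.6318 -0.0244  0.183 ] [ 1.0117 -0.0015 -2.5423] [ 0.6454 -0.0575 -0.0472] [-0.4336  0.569   0.2449  1.6158  0.3185  1.1212 -0.4525]
```

View pics/c21.png

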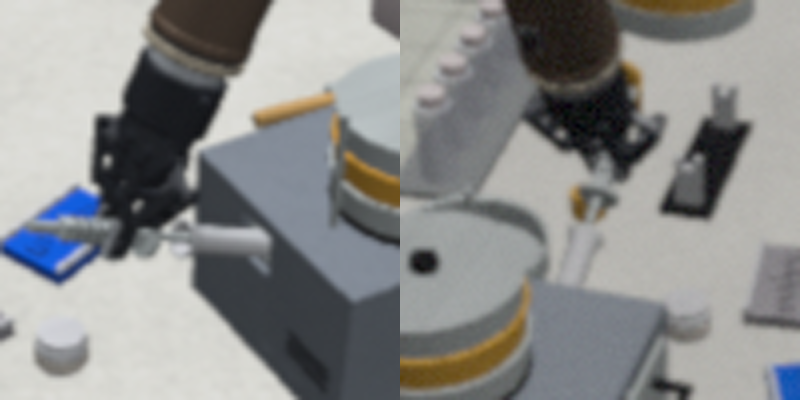

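View pics/wrist10.png

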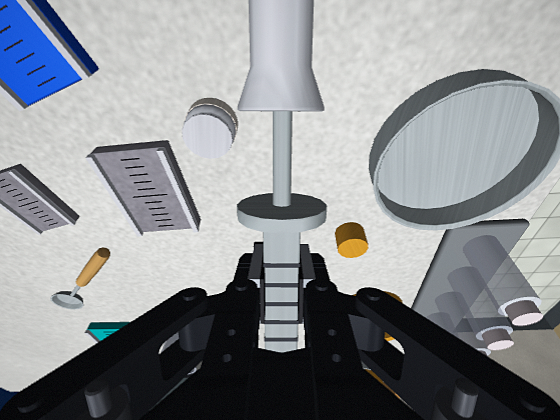

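Request:
{"name": "carry_out", "arguments": {"deltas": "0 0 0.7 0 0 0 -1; 0 0 1.4 0 0 0 -1; 0 0 2.1 0 0 0 -1; 0 0 2.6 0 0 0 -1; 0 0 2.6 0 0 0 -1"}}

```text
time: 15.4
position: [0.6335, -0.0013, 0.1723]
eef_rot: [-2.006, 0.074, -0.048]
force: [-0.6, 0.6, -3.7]
finger_gap: 0.0147
```

```bash
python3 - <<'E'
from h import *
s=status.observe(); print(s["time"],s["position"],s["force"],s["torque"])
grab("wrist","wrist11.png")
E
```

```text
15.4 [ 0.6335 -0.0013  0.1723] [-0.5624  0.5882 -3.6926] [ 0.6636 -0.0424 -0.0443]
```

View pics/wrist11.png

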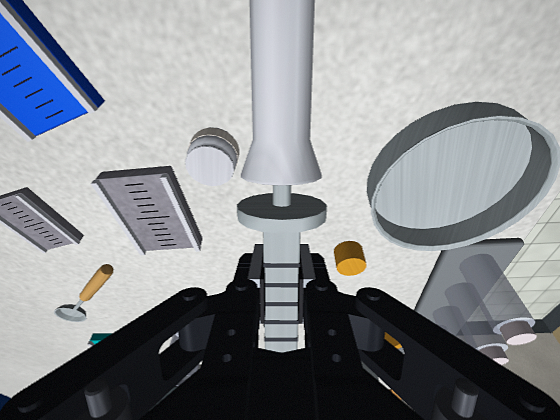

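Request:
{"name": "carry_out", "arguments": {"deltas": "0 0 0.2 0 0 0 -1; 0 0 0.4 0 0 0 -1; 0 0 0.6 0 0 0 -1; 0 0 0.6 0 0 0 -1"}}

```text
time: 15.95
position: [0.634, 0.0037, 0.17]
eef_rot: [-2.006, 0.074, -0.049]
force: [0.1, -0.1, -2.5]
finger_gap: 0.0151
```

Request:
{"name": "carry_out", "arguments": {"deltas": "0 0 0.15 0 0 0 -1; 0 0 0.3 0 0 0 -1; 0 0 0.3 0 0 0 -1"}}

```text
time: 16.32
position: [0.6342, 0.0064, 0.1687]
eef_rot: [-2.006, 0.075, -0.049]
force: [0.4, -0.1, -2.8]
finger_gap: 0.0147
```

```bash
python3 - <<'E'
from h import *
a=grab("wrist")["img"]
cv2.imwrite("pics/c22.png",cv2.resize(a[140:250,200:360],None,fx=5,fy=5,interpolation=cv2.INTER_CUBIC)[:,:,::-1])
E
```

```text
(no output)
```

View pics/c22.png

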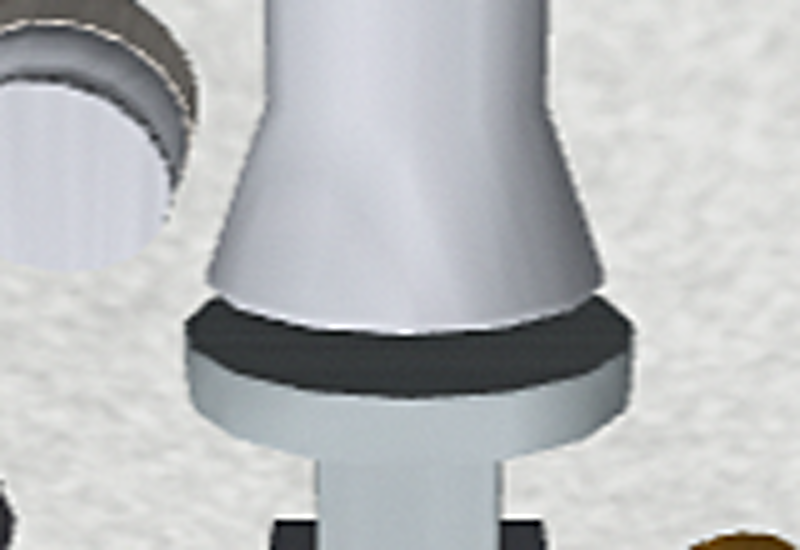

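Request:
{"name": "carry_out", "arguments": {"deltas": "0 0 0.15 0 0 0 -1; 0 0 0.3 0 0 0 -1; 0 0 0.3 0 0 0 -1"}}

```text
time: 16.75
position: [0.6344, 0.0091, 0.1674]
eef_rot: [-2.006, 0.074, -0.049]
force: [-0.6, 0.4, -3.3]
finger_gap: 0.015
```

Request:
{"name": "carry_out", "arguments": {"deltas": "0 0 0.1 0 0 0 -1; 0 0 0.2 0 0 0 -1; 0 0 0.2 0 0 0 -1"}}

```text
time: 17.12
position: [0.6345, 0.0096, 0.1671]
eef_rot: [-2.008, 0.076, -0.05]
force: [-2.5, -4.6, 1.3]
finger_gap: 0.015
```

```bash
python3 - <<'E'
from h import *
s=status.observe(); print(s["time"],s["position"],s["force"],s["torque"])
a=grab("wrist")["img"]
cv2.imwrite("pics/c23.png",cv2.resize(a[140:250,200:360],None,fx=5,fy=5,interpolation=cv2.INTER_CUBIC)[:,:,::-1])
E
```

```text
17.125 [0.6345 0.0096 0.1671] [-2.4503 -4.5587  1.2594] [-0.3499  0.1896  0.0241]
```

View pics/c23.png

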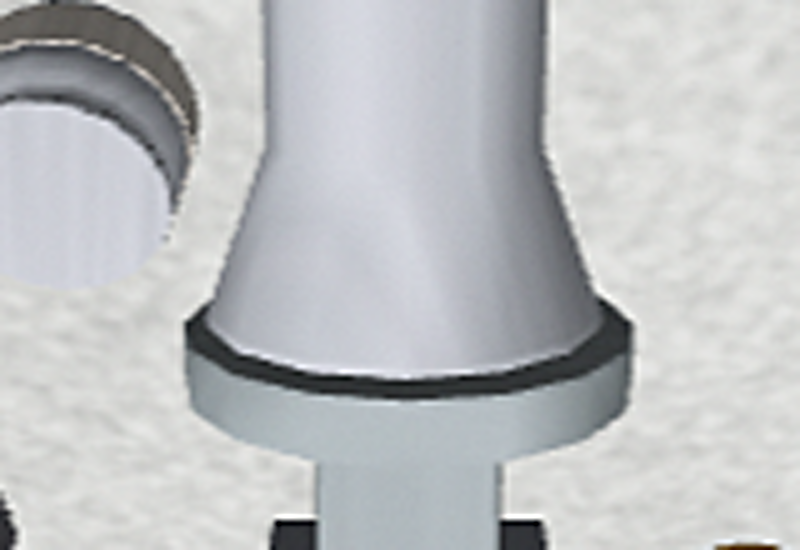

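Request:
{"name": "carry_out", "arguments": {"deltas": "0 0 0.1 0 0 0 -1; 0 0 0.1 0 0 0 -1"}}

```text
time: 17.42
position: [0.6345, 0.0096, 0.167]
eef_rot: [-2.009, 0.076, -0.05]
force: [-1.6, -7.4, 4.1]
finger_gap: 0.0147
```

Request:
{"name": "carry_out", "arguments": {"deltas": "0 0 -0.7 0 0 0 -1; 0 0 -1.8 0 0 0 -1; 0 0 -3 0 0 0 -1; 0 0 -4.2 0 0 0 -1; 0 0 -5.4 0 0 0 -1; 0 0 -6.6 0 0 0 -1; 0 0 -7.8 0 0 0 -1; 0 0 -9 0 0 0 -1; 0 0 -10 0 0 0 -1"}}

```text
time: 18.55
position: [0.6277, -0.0796, 0.2089]
eef_rot: [-2.006, 0.075, -0.049]
force: [-0.7, -1.0, -2.5]
finger_gap: 0.0151
```

Request:
{"name": "carry_out", "arguments": {"deltas": "0 0 -1.2 0 0 0 -1; 0 0 -2.4 0 0 0 -1; 0 0 -3.6 0 0 0 -1; 0 0 -4.8 0 0 0 -1; 0 0 -6 0 0 0 -1; 0 0 -7.2 0 0 0 -1; 0 0 -8.4 0 0 0 -1; 0 0 -9.5 0 0 0 -1; 0 0 -10 0 0 0 -1"}}

```text
time: 19.68
position: [0.6208, -0.1701, 0.2513]
eef_rot: [-2.007, 0.075, -0.05]
force: [-0.5, 0.4, -2.6]
finger_gap: 0.0146
```

```bash
python3 - <<'E'
from h import *
s=status.observe(); print(s["time"],s["position"],R.from_rotvec(s["eef_rot"]).as_matrix(),s["force"],s["torque"])
for n in ("scene","side","wrist"): grab(n,n+"12.png")
a=cv2.imread("pics/scene12.png");b=cv2.imread("pics/side12.png")
A=cv2.resize(a[150:250,220:320],None,fx=4,fy=4,interpolation=cv2.INTER_CUBIC);B=cv2.resize(b[130:230,205:305],None,fx=4,fy=4,interpolation=cv2.INTER_CUBIC)
cv2.imwrite("pics/c24.png",cv2.hconcat([A,B]))
E
```

```text
19.675 [ 0.6208 -0.1701  0.2513] [[ 0.9971 -0.0309  0.0693]
 [-0.0759 -0.422   0.9034]
 [ 0.0014 -0.9061 -0.4231]] [-0.536   0.3728 -2.5552] [ 0.6857 -0.0651  0.0191]
```

View pics/c24.png

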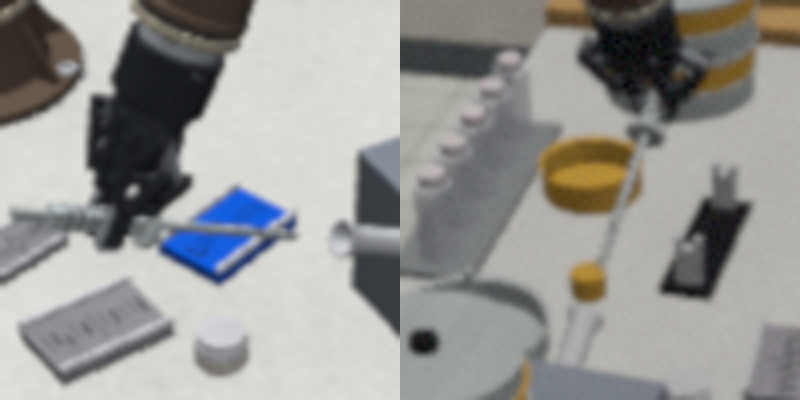

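View pics/wrist12.png

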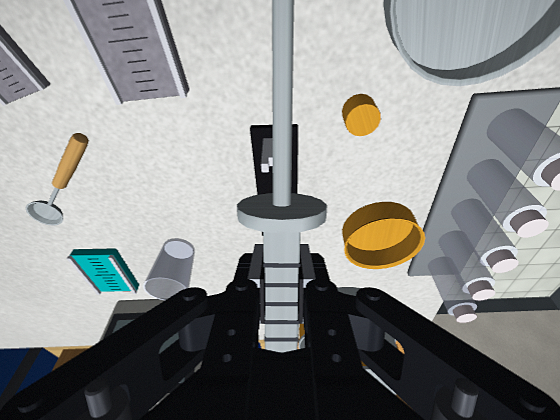

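```bash
python3 - <<'E'
import cv2
a=cv2.imread("pics/wrist9.png");b=cv2.imread("pics/wrist0.png")
cv2.imwrite("pics/c25.png",cv2.hconcat([cv2.resize(a[65:195,70:200],None,fx=4,fy=4,interpolation=cv2.INTER_CUBIC)]))
a=cv2.imread("pics/scene0.png");b=cv2.imread("pics/side0.png")
cv2.imwrite("pics/c26.png",cv2.hconcat([cv2.resize(a[210:260,215:270],None,fx=7,fy=8,interpolation=cv2.INTER_CUBIC),cv2.resize(b[200:250,275:330],None,fx=7,fy=8,interpolation=cv2.INTER_CUBIC)]))
E
```

```text
(no output)
```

View pics/c25.png

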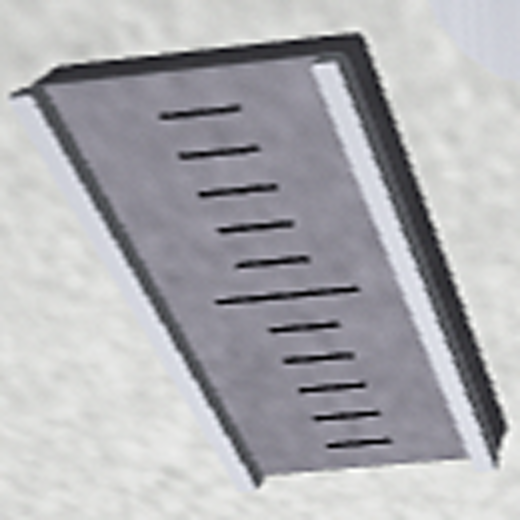

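View pics/c26.png

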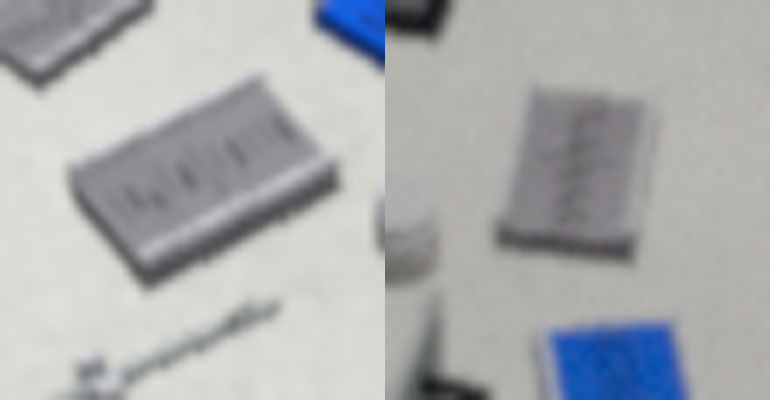

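```bash
python3 - <<'E'
from h import *
wr=grab("wrist")
s0=status.observe()
T=np.eye(4)
M9=R.from_rotvec([-2.006,.074,-.048]).as_matrix()
T[:3,:3]=M9;T[:3,3]=[.6275,-.0822,.2102]
w9=dict(wr);w9["E"]=T@np.array(wr["tool_from_camera"])
K=lambda x,y:W(x,y,70,65,4)
print("centre",onz(w9,*K(287,295.5),.016),[onz(w9,*K(*p),.016) for p in [(216,301),(358,290),(200,113),(360,445)]])
print("corners",[onz(w9,*K(*p),z) for p,z in [((12,95),.022),((258,487),.022),((492,467),.022),((320,62),.022)]])
sc=grab("scene");sd=grab("side")
for nm,d,x0,y0,pp in (("sc",sc,215,210,[(72,180),(262,80),(335,165),(145,255)]),("sd",sd,275,200,[(148,85),(270,98),(250,240),(118,225)])):
    q=np.array([onz(d,(x+.5)/7-.5+x0,(y+.5)/8-.5+y0,.02) for x,y in pp]); print(nm,q[:,:2].tolist(),q.mean(0))
E
```

```text
centre [ 0.4742 -0.1065  0.016 ] [array([ 0.4543, -0.1067,  0.016 ]), array([ 0.4939, -0.1063,  0.016 ]), array([ 0.4728, -0.0567,  0.016 ]), array([ 0.476 , -0.1572,  0.016 ])]
corners [array([ 0.4344, -0.0472,  0.022 ]), array([ 0.4432, -0.166 ,  0.022 ]), array([ 0.5157, -0.1638,  0.022 ]), array([ 0.509 , -0.0451,  0.022 ])]
sc [[0.4468510083224011, -0.173015936872636], [0.44025770219267857, -0.05375771236835092], [0.5140790372443644, -0.05258340034942133], [0.512422952311395, -0.16542680172626456]] [ 0.4784 -0.1112  0.02  ]
sd [[0.5091729712745299, -0.16414299127072352], [0.43668660159290773, -0.16658745989348422], [0.4311288374912076, -0.04756216638290578], [0.5050891809988334, -0.04509621495906524]] [ 0.4705 -0.1058  0.02  ]
```

```bash
python3 - <<'E'
from h import *
sd=grab("side")
print("beaker base centre", onz(sd,*S(628,125),0), "scoop", onz(sd,*S(655,238),.01),onz(sd,*S(772,188),.01))
M=insM(0.,0.); print(M); delta(M,np.array([.4745,-.296,.22]))
E
```

```text
beaker base centre [ 0.4121 -0.4543  0.    ] scoop [ 0.3574 -0.216   0.01  ] [ 0.2403 -0.3358  0.01  ]
[[ 1.  0.  0.]
 [-0. -0.  1.]
 [ 0. -1. -0.]]
from [ 0.621  -0.1685  0.2505] shift cm [-13.6667   8.5943 -11.2235] rot [ 0.4362 -0.0731 -0.0156]
```

Request:
{"name": "carry_out", "arguments": {"deltas": "-1.5 0.5 -1 0.05 -0.01 -0.002 -1; -4 2 -3 0.12 -0.02 -0.004 -1; -6.5 3.5 -5 0.2 -0.035 -0.007 -1; -9 5.5 -7 0.28 -0.05 -0.01 -1; -11.5 7 -9 0.36 -0.06 -0.013 -1; -13 8.2 -10.8 0.42 -0.07 -0.015 -1; -13.7 8.6 -11.2 0.4362 -0.0731 -0.0156 -1; -13.7 8.6 -11.2 0.4362 -0.0731 -0.0156 -1"}}

```text
time: 21.02
position: [0.4736, -0.2965, 0.2199]
eef_rot: [-1.571, 0.002, -0.001]
force: [0.5, 1.1, -3.2]
finger_gap: 0.0149
```

```bash
python3 - <<'E'
from h import *
s=status.observe(); print(s["time"],s["position"],R.from_rotvec(s["eef_rot"]).as_matrix(),s["force"],s["torque"])
for n in ("scene","side","wrist"): grab(n,n+"13.png")
delta(insM(0,0),np.array([.4745,-.296,.078]))
E
```

```text
21.025 [ 0.4736 -0.2965  0.2199] [[ 1.     -0.0003  0.002 ]
 [-0.002  -0.0005  1.    ]
 [-0.0003 -1.     -0.0005]] [ 0.511   1.1334 -3.171 ] [-0.0053  0.0086 -0.019 ]
from [ 0.4752 -0.2947  0.2201] shift cm [-0.0817 14.21   -0.1297] rot [0.0002 0.0019 0.0007]
```

View pics/scene13.png

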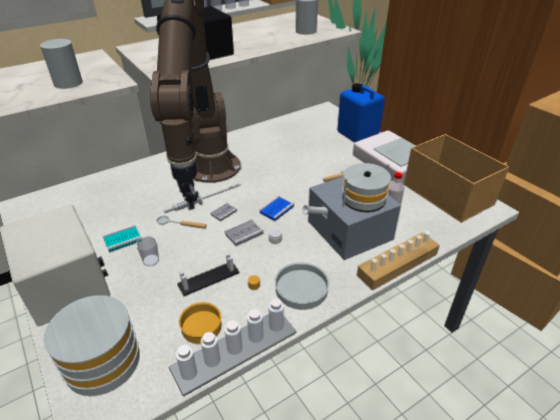

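View pics/wrist13.png

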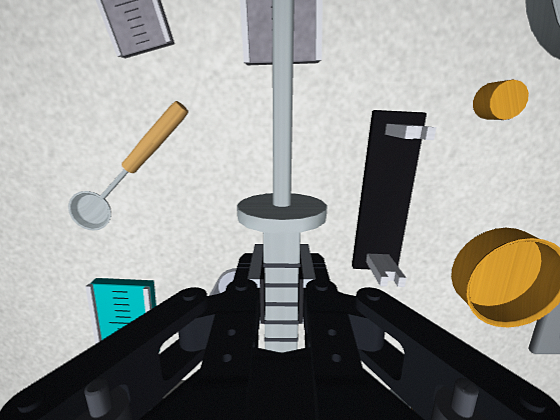

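Rod is level over the plate's x-line, with nothing near it. Lower it.

Request:
{"name": "carry_out", "arguments": {"deltas": "0 2 0 0 0 0 -1; 0 5 0 0 0 0 -1; 0 8 0 0 0 0 -1; 0 10.5 -0.1 0 0 0 -1; 0 12.5 -0.1 0 0 0 -1; 0 13.7 -0.1 0 0 0 -1; 0 14.2 -0.1 0 0 0 -1; 0 14.2 -0.1 0 0 0 -1; 0 14.2 -0.1 0 0 0 -1"}}

```text
time: 22.3
position: [0.4746, -0.2976, 0.0789]
eef_rot: [-1.572, -0.001, -0.002]
force: [-0.3, 0.6, -2.4]
finger_gap: 0.015
```

```bash
python3 - <<'E'
from h import *
s=status.observe(); print(s["time"],s["position"],R.from_rotvec(s["eef_rot"]).as_matrix(),s["force"],s["torque"])
for n in ("scene","side","wrist"): grab(n,n+"14.png")
a=cv2.imread("pics/scene14.png");b=cv2.imread("pics/side14.png")
A=cv2.resize(a[180:260,160:265],None,fx=7.5,fy=7.5,interpolation=cv2.INTER_CUBIC);B=cv2.resize(b[160:260,250:350],None,fx=6,fy=6,interpolation=cv2.INTER_CUBIC)
cv2.imwrite("pics/c27.png",A);cv2.imwrite("pics/c28.png",B)
E
```

```text
22.3 [ 0.4746 -0.2976  0.0789] [[ 1.      0.0016  0.0008]
 [-0.0008 -0.0009  1.    ]
 [ 0.0016 -1.     -0.0009]] [-0.2614  0.5596 -2.4082] [-0.0721 -0.0467  0.013 ]
```

View pics/c27.png

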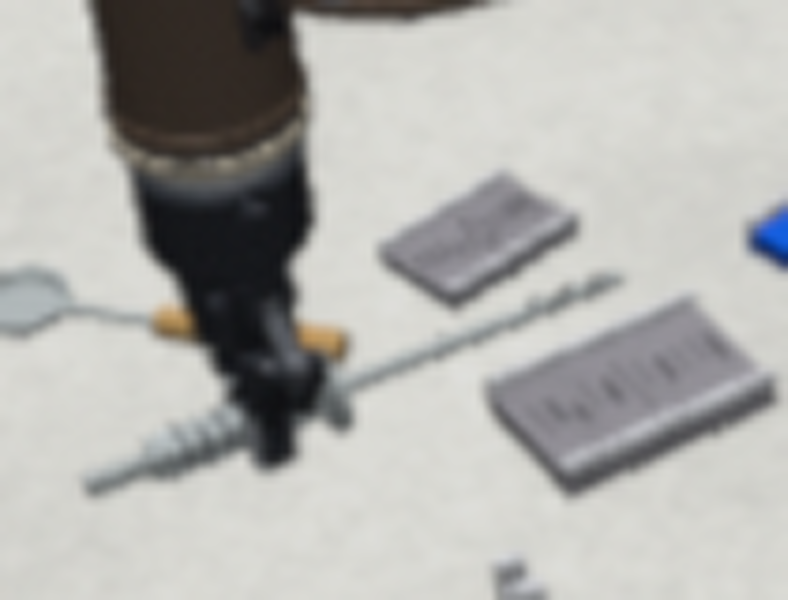

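View pics/c28.png

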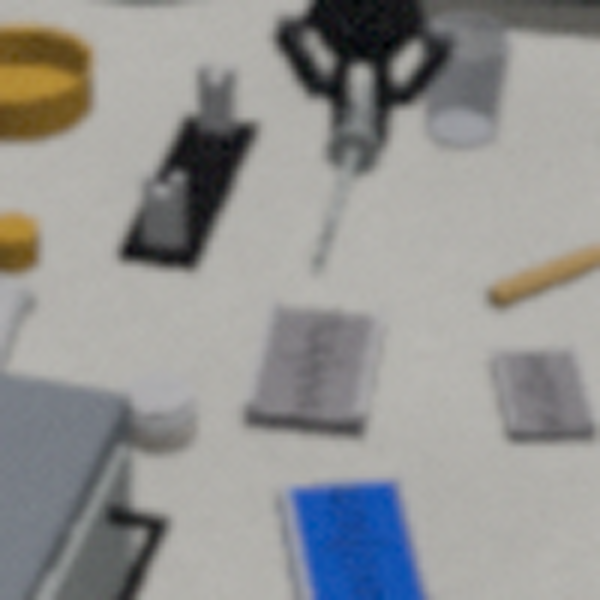

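View pics/wrist14.png

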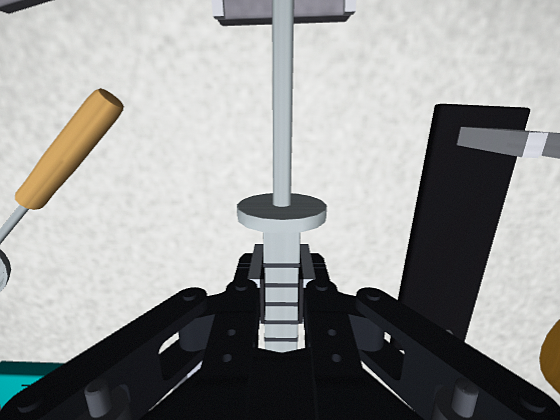

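```bash
python3 - <<'E'
from h import *
sc=grab("scene");sd=grab("side")
a=W(620,278,160,180,7.5);b=W(318,270,250,160,6)
p,r=tri(ray(sc,*a),ray(sd,*b));print("tip tri",p,r)
print("tip on z=.086: sc",onz(sc,*a,.086),"sd",onz(sd,*b,.086))
# plate corner centre in same views
qa=np.mean([onz(sc,*W(x,y,160,180,7.5),z) for (x,y),z in [((487,390),.019),((695,300),.019),((775,378),.022),((568,468),.022)]],0)
qb=np.mean([onz(sd,*W(x,y,250,160,6),z) for (x,y),z in [((277,305),.022),((383,315),.022),((365,420),.019),((248,410),.019)]],0)
print("plate sc",qa,"sd",qb)
g=np.array([.4746,-.2976,.0789])+[0,0,.008]
for z in (.185,.189,.1936): t=g+[.0002,z,0]; print(z,proj(sc,t),a,proj(sd,t),b)
E
```

```text
tip tri [ 0.4749 -0.1128  0.0865] [np.float64(0.0016272418387082777), np.float64(0.001627241838708422)]
tip on z=.086: sc [ 0.4764 -0.1122  0.086 ] sd [ 0.474  -0.1155  0.086 ]
plate sc [ 0.4788 -0.111   0.0205] sd [ 0.4703 -0.1038  0.0205]
0.185 [241.9065 216.246 ] (242.23333333333335, 216.63333333333333) [302.2641 204.7849] (302.5833333333333, 204.58333333333334)
0.189 [242.8775 215.8545] (242.23333333333335, 216.63333333333333) [302.0998 205.3554] (302.5833333333333, 204.58333333333334)
0.1936 [243.9917 215.4052] (242.23333333333335, 216.63333333333333) [301.9099 206.0144] (302.5833333333333, 204.58333333333334)
```

Request:
{"name": "carry_out", "arguments": {"deltas": "0 0 0.2 0 0 0 -1; 0 0 0.4 0 0 0 -1; 0 0 0.4 0 0 0 -1; 0 0 0.4 0 0 0 -1; 0 0 0.4 0 0 0 -1; 0 0 0.4 0 0 0 -1; 0 0 0.4 0 0 0 -1; 0 0 0.4 0 0 0 -1"}}

```text
time: 23.55
position: [0.4741, -0.2934, 0.0781]
eef_rot: [-1.571, 0.0, -0.001]
force: [0.2, 0.2, -3.5]
finger_gap: 0.0149
```

```bash
python3 - <<'E'
from h import *
s=status.observe(); print(s["time"],s["position"],R.from_rotvec(s["eef_rot"]).as_matrix()[:,2],s["force"],s["finger_gap"],np.abs(s["qd"]).max())
for n in ("scene","side"): grab(n,n+"15.png")
a=cv2.imread("pics/scene15.png");b=cv2.imread("pics/side15.png")
A=cv2.resize(a[180:260,160:260],None,fx=4,fy=4,interpolation=cv2.INTER_CUBIC);B=cv2.resize(b[160:320,170:350],None,fx=3,fy=3,interpolation=cv2.INTER_CUBIC)
A=cv2.copyMakeBorder(A,0,B.shape[0]-A.shape[0],0,0,cv2.BORDER_CONSTANT)
cv2.imwrite("pics/c29.png",cv2.hconcat([A[:,:],B])[:,:800])
E
```

```text
23.55 [ 0.4741 -0.2934  0.0781] [ 0.001   1.     -0.0003] [ 0.1667  0.2141 -3.4887] 0.014886523339297575 0.0012839748707628334
```

View pics/c29.png

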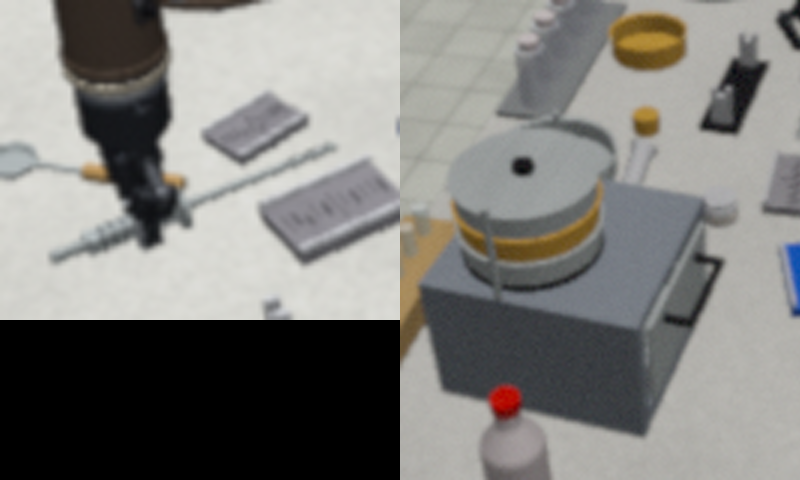

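The drawer front still sits flush in the shaker. The rod is still and level, and only the gripper touches it. Handing in.

```bash
python3 - <<'E'
from rig import order
print(order.hand_in())
E
```

```text
the job is handed in; nothing more can be done
None
```

The whole job was carried out in the order asked and handed in at about 23.6 s; `hand_in` gives no verdict.

- **Drawer:** I pushed it by its handle. The force rose to about 14 N and dropped at the click, then the drawer met a solid stop at about 22 N. The last picture still shows the drawer front flush.
- **Rod in the tube:** I slid it down the tube until the collar stopped on the mouth. It stood solid under about 7–8 N, and the wrist picture showed the collar seated evenly round the rim. I then drew it right out, and the pictures showed the tip clear of the mouth.
- **Final pose:** The rod is held level (slope under 0.1°) with its graduated side up. Joint speeds were about 0.001 rad/s. The only steady force was about 3 N, roughly the rod's own weight.
- **Tip position:** I measured the tip about 5 mm short of the plate centre in y and moved it 4 mm. After that I took it from the arm's pose rather than measuring again, which puts it near (0.474, -0.108, 0.086). The plate centre, read from its long tick, is at (0.4745, -0.107, 0.016).

Some checks disagreed:
- The fixed cameras put the plate centre up to 7 mm apart, and the scene and side rays to the tip missed each other by about 3 mm.
- Estimates of how far the rod sits back in the grip ran from 2 to 11 mm.
- The tip is therefore known to about 3–5 mm sideways and 2 mm in height.

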